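# Release a pressed block from its hold-down jig and add it to the pile

## Robot

A 6-joint arm with a two-finger parallel gripper is mounted at the origin on a cart in front of the work surface, level with it; the furniture and walls round the work are solid. World frame = base frame: x ahead of the robot, y to its left, z up, the work surface at z = 0. Lengths are in m, angles in rad, forces in N, time in s.
With the tool pointing down it reaches from about 0.4 to 0.825 m from the base axis. Payload 7 kg.
Tool frame: the origin (TCP) lies at the centre of the arm's flange, where the gripper is bolted on; the fingertips stand 178 mm ahead of it and the grasp point (between the pads) lies 159 mm ahead of it; x points along the fingers, z is the direction in which the jaws open and shut, and the axes are right-handed (so a half turn about x gives the same grasp; the last joint's range is limited). The gripper opens to 88 mm and grips with 3 to 60 N. Pads are 19 mm wide; open, the fingers measure 130 mm over their backs; the gripper's body (78 mm by 193 mm) begins 47 mm behind the grasp point.
Start: joints at [-0.938, 0.359, 0.012, 0, -1.224, -0.288], TCP at [0.228, -0.635, 0.405] pointing down, gripper open.
Joint ranges: [-3.07, 3.07], [-1.43, 2.12], [-1.02, 1.25], [-3.03, 1.67], [-3.05, -0], [-3.03, 3.03]. Speed limits (rad/s): [2.39, 2.39, 3.01, 3.14, 3.14, 3.14].

## Interface

Orientations are given as [roll, pitch, yaw] about the fixed x, y, z axes, in that order (R = Rz(yaw) Ry(pitch) Rx(roll)).
In Python, from station import telemetry, optics, job_done, finder gives the robot as it stands.
- The arm moves only by the tool play_rows, never from a script. Its argument "steps" is a list of rows, each an object of numbers: "gripper": the opening, from 0 (shut) to 1 (fully open); "tx", "ty", "tz": the shift along the tool's x, y, z in units of 25 mm (1.0 is 25 mm); "ax", "ay", "az": the turn, a rotation vector about the tool's x, y, z in units of 6 degrees (1.0 is 6 degrees). In form: [{"gripper": .., "tx": .., "ty": .., "tz": .., "ax": .., "ay": .., "az": ..}, ...]. A call has 1 to 20 rows; each row shifts and turns the commanded pose from where the row before left it, along the tool's axes as they then stand; what a row does not reach is not made up. A row lasts 1/12 s, in which the tool goes at most 41.7 mm and 7.16 degrees, less where a joint would pass 70% of its speed; a pose out of reach is approached as far as the arm can. A call is refused whole if a number of a shift passes 1 or a number of a turn 1, either way. A call with a gripper value outside its range is refused whole. The fingers move at their own pace and stop on an object; "newtons" is the grip in N (left out, the last holds). Time passes only in rows, so rows that do not move let the fingers close. It gives the time, the measured TCP pose, the force and the opening at its end, in the units of the state.
- telemetry.get_state(): the state, without advancing time (a new reading comes with each control period).
- optics.grab_frame(name): name is "scene" or "top" or "wrist"; returns the picture (480x640x3 uint8, red, green, blue); there is no depth.
- optics.calibration(name): a dict with "fx", "fy", "cx", "cy" (pixels), "T" (4x4, takes a point from camera to world coordinates); the wrist camera has in their place "mount" (4x4, takes a point from camera to tool coordinates, whose origin is the TCP and whose axes are the tool frame's). Camera axes: x right, y down, z forward; pixel columns grow to the right and rows downward; lengths in m; the calibration is good to about 2 mm. A picture is of the moment at which its call begins: read the wrist's pose just before it. calibration takes no time and is no camera call.
- job_done(): hands the job in, once; it reports no verdict.
Trained networks look in the newest picture that a camera, given by its name, has taken for a name from the list of things; names that differ only in an ending like _2 or _b are one class to them, and where a whole thing is asked for, a point or a joint stands for the part that bears it (a point fixed in the world has none). Each returns a list of dicts, best first, with "confidence" (0 to 1); they miss things now and then, are a little off and sometimes report something else, mostly with a low value. They report only what shows in the picture. A call takes as long as a camera call. They do not tell look-alikes from the thing itself.
- finder.look_for(query, camera): "extent" ([left, top, right, bottom] in pixels, round what is visible of it).
- finder.silhouettes(query, camera): "pixels" (480x640 bool, what is visible of it) and "extent" ([left, top, right, bottom] in pixels, round what is visible of it).
- finder.pinpoint(query, camera): "location" ([row, column] in pixels: a listed point, or the origin of a listed thing).
The state is a dict: "t": time; "q": joint angles; "qd": joint speeds; "joint_efforts": joint torques, N m; "eef_pos": TCP position; "ee_rot": TCP orientation; "force": force on the tool from outside, world axes, zero at the start; "moment": the same for the moment, N m; "width": finger opening in m.
Only numpy, scipy, OpenCV 4.12 (cv2) and the standard library are available. Lean on these libraries where they do the work, as an engineer would, in place of code of your own. Each camera call takes 0.05 s, during which the arm holds its last target.

## Task

The brown pressed-fibre block is held in the grey jig. Swing the hold-down bar up by its red handle until it stands upright and leave it there, slide the freed block straight out of its guide, then carry it to the pile in the white tray and lower it gently until it rests on the top block, lying squarely on the pile; let go only once it has touched down. Do not disturb the flask, the timer or the small bottle standing nearby.

Things in the scene. Friction and masses are not known exactly. Their poses are not given: they have to be found in the camera images.
- jig: Grey fixed jig. Origin on the bench under the seated block's middle; +x from open front to rear hinge. Bed 30 mm high: a 22 mm wide tongue at x -60..-5 mm (free space for fingers on both sides of the block), behind it 100 mm wide. Guides at x -2..55 mm, inner faces y +-20 mm, their lips (underside 48, top 53 mm high) cover the block's edges: it leaves only by sliding 57 mm or more toward -x.
- block: Brown pressed-fibre block, loose, 110 x 36 x 16 mm (its x, y, z), about 0.08 kg. Origin at the centre of its underside. At the start it lies on the jig's bed, origin 30 mm above the jig's origin, axes parallel to the jig's. Its front half (x -55 to 0 mm) has no guides beside it.
- bar (a joint): Hold-down bar angle, rad: 0 shut along the block's top, grows as its front end lifts, 1.57 upright, stop at 1.75. Stiff hinge: stays where it is left, takes about 2 N at the handle. A 20 mm wide steel strap over the block's middle; a toe at its front end hangs before the block's front face and blocks the slide while the bar is down.
- jig_hinge (a point): Centre of the bar's hinge pin, fixed in the jig: 78 mm along the jig's +x from its origin, 50 mm above the bench. The pin lies along the jig's y.
- bar_handle (a point): Middle of the red handle, a round rod 12 mm thick, 76 mm long, parallel to the jig's y, between two side arms 60 mm apart at the bar's front end, 190 mm from the hinge pin. Shut: 51 mm above the bench, 112 mm from the jig's origin toward -x; 39 mm free from rod centre to the strap behind, nothing before or below. Pinch it from above, closing along the jig's x; it turns in the fingers.
- pile: Pile of blocks like the loose one, fixed, in the white tray, long side along its x. Origin at the centre of its top face (110 x 36 mm); lower blocks stick out up to 4 mm. It is as wide as the held block, so fingertips that reach below the held block would land on it. Its height varies: the top is 32 to 75 mm above the bench.
- tray: White open tray, fixed, 160 x 100 mm, rim 12 mm high, walls 4 mm. Origin on the bench under its centre, which is also under the middle of the pile; its x is the pile's x.
- flask: Bystander: small conical glass flask, 60 mm wide, 86 mm high; origin at the centre of its underside.
- timer: Bystander: flat white timer with three buttons, 66 x 66 x 19 mm; origin at the centre of its underside.
- yellow_bottle: Bystander: small sample bottle with a black cap and pale yellow contents, 37 mm wide, 84 mm high; origin at the centre of its underside.
There are look-alikes about, which are no part of the job. Of the things that look like the block, the largest one is meant.

How it is judged:
On the way, in this order (a step that is already met when the one before it is completed fails the run):
1. the bar is swung up to within about 15 degrees of upright with the block still in its guide (value of joint bar above 1.3 rad and x of block in the frame of jig above -0.02 m), for 0.2 s.
2. the block is slid at least 50 mm out of its guide, still level with the bed (x of block in the frame of jig below -0.05 m and z of block in the frame of jig between 0.02 and 0.045 m).
3. the block touches the top of the pile while the fingers still hold it (contact force between block and pile above 0.3 N and contact force between the fingers and block above 1 N and horizontal distance between block and pile below 0.03 m), for 0.05 s.
At the end, for the whole second after the job is handed in: The block lies at rest and flat on the top of the pile, its centre within 18 mm of the pile's centre and its long side within 0.2 rad of the pile's; the hold-down bar is left standing open, at 1.3 rad or more (horizontal distance between block and pile below 0.018 m and z of block in the frame of pile between -0.004 and 0.006 m and angle between the x axis of block and the x axis of pile, either way round below 0.2 rad and angle between block's own z axis and vertical below 0.1 rad and contact force between block and pile above 0.2 N and linear speed of block below 0.02 m/s and value of joint bar above 1.3 rad); the robot touches nothing.
It fails at once if the block is pressed or dropped on the pile with more than 80 N (contact force between block and pile above 80 N).
It fails at once if the flask is moved more than 25 mm or knocked over (distance of flask from where it was at the start of the episode above 0.025 m or angle between flask's own z axis and vertical above 0.5 rad).
It fails at once if the timer is moved more than 25 mm or knocked over (distance of timer from where it was at the start of the episode above 0.025 m or angle between timer's own z axis and vertical above 0.5 rad).
It fails at once if the small bottle is moved more than 25 mm or knocked over (distance of yellow_bottle from where it was at the start of the episode above 0.025 m or angle between yellow_bottle's own z axis and vertical above 0.5 rad).
It also fails if it takes over 58 s, if anything falls off the work surface, if the arm or the gripper's body presses on something with over 40 N, if the wrist force passes 120 N, or if a joint passes its speed limit or range.

## Working session

There is one attempt and no reset: what is moved stays moved. The work goes in short steps, Python scripts to look and compute and a tool call to move; the robot and the scene stay as the last step left them, time stands still between calls to the robot, and variables do not carry over. Pictures are saved under pics/ and viewed, and the job is handed in when it is done.

Besides the shell and the picture viewer there is one more tool, called after "Call:" as a command line: name --argument value ..., lists and objects as JSON in quotes. play_rows: Moves the arm, as the interface text tells. Its arguments: {"type":"object","properties":{"steps":{"type":"array"},"newtons":{"type":"number"}},"required":["steps"]}

```bash
mkdir -p pics; ls
cat > h.py <<'E'
import numpy as np, cv2
from station import telemetry, optics, job_done, finder
def save(n,im): cv2.imwrite('pics/'+n+'.png',cv2.cvtColor(im,cv2.COLOR_RGB2BGR))
E
python3 - <<'E'
from h import *
print(telemetry.get_state())
for c in ['scene','top','wrist']:
    save(c+'0',optics.grab_frame(c)); print(c,optics.calibration(c))
E
```

```text
pics
{'t': 0.0, 'q': array([-9.37878397e-01,  3.59361498e-01,  1.10713959e-02, -3.46716018e-04,
       -1.22410264e+00, -2.88101787e-01]), 'qd': array([ 0.0005931 ,  0.00087811, -0.00034559,  0.0006885 , -0.00053406,
       -0.00092921]), 'joint_efforts': array([-5.69922977e-04, -5.82708621e+01,  2.93047339e+01,  6.99706480e+00,
        6.75002040e-03, -1.70778249e-04]), 'eef_pos': array([ 0.22809854, -0.6350833 ,  0.40374495]), 'ee_rot': array([0.08672715, 1.56916697, 2.00222154]), 'force': array([-0.33551162,  0.84276873,  0.40103299]), 'moment': array([-0.01040028,  0.01939123, -0.01845762]), 'width': 0.08748380198369905}
scene {'fx': 559.8797791810479, 'fy': 559.8797791810479, 'cx': 310.96501734775296, 'cy': 238.36591540540476, 'T': array([[-0.82673195, -0.40304599,  0.39251523,  0.08486522],
       [-0.56252192,  0.58087255, -0.58835038,  0.65782509],
       [ 0.00913094, -0.70720648, -0.7069481 ,  0.93894612],
       [ 0.        ,  0.        ,  0.        ,  1.        ]])}
top {'fx': 511.491275976527, 'fy': 511.491275976527, 'cx': 301.49360549265657, 'cy': 240.79291516787706, 'T': array([[-0.01553764, -0.9945606 ,  0.10299414,  0.43405796],
       [-0.99986201,  0.01606021,  0.00424638, -0.0630936 ],
       [-0.00587739, -0.10291395, -0.9946729 ,  1.2323155 ],
       [ 0.        ,  0.        ,  0.        ,  1.        ]])}
wrist {'fx': 346.4240328657997, 'fy': 346.4240328657997, 'cx': 322.9562577514885, 'cy': 242.63050718980728, 'mount': array([[-7.99857841e-05, -2.81326187e-01,  9.59612198e-01,
         1.97033275e-02],
       [ 5.07396655e-04, -9.59612089e-01, -2.81326113e-01,
         7.56279725e-02],
       [ 9.99999868e-01,  4.64401930e-04,  2.19499292e-04,
        -1.13296531e-03],
       [ 0.00000000e+00,  0.00000000e+00,  0.00000000e+00,
         1.00000000e+00]])}
```

View pics/scene0.png

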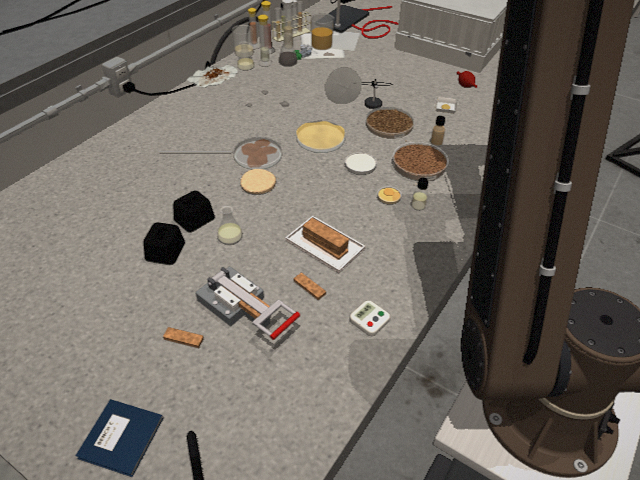

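View pics/top0.png

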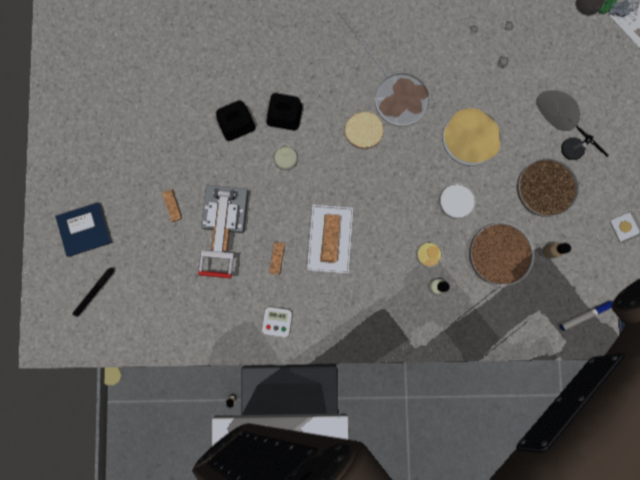

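View pics/wrist0.png

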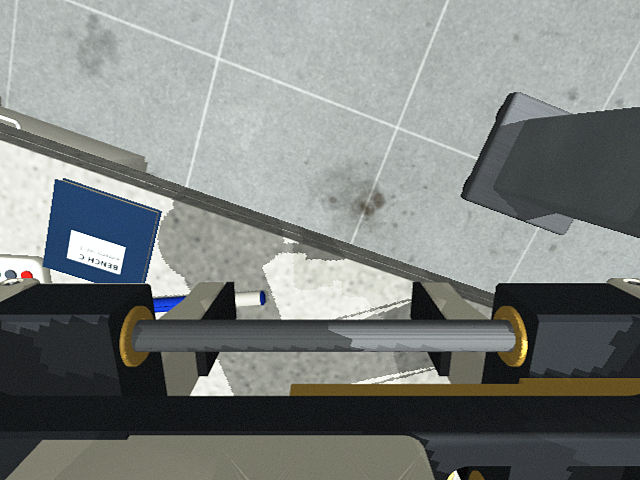

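Run:
```python
from h import *
optics.grab_frame('top')
for q in ['jig','block','bar_handle','jig_hinge','pile','tray','flask','timer','yellow_bottle']:
    try: print(q,[(np.round(d['location']),round(d['confidence'],2)) for d in finder.pinpoint(q,'top')], [(np.round(d['extent']),round(d['confidence'],2)) for d in finder.look_for(q,'top')])
    except Exception as e: print(q,e)
```

```text
jig [(array([227., 224.]), 0.88)] [(array([199., 187., 248., 278.]), 0.81), (array([428., 278., 450., 294.]), 0.17)]
block [(array([203., 171.]), 0.8), (array([228., 218.]), 0.56), (array([257., 275.]), 0.53)] [(array([269., 242., 285., 271.]), 0.81), (array([162., 191., 182., 220.]), 0.71)]
bar_handle [(array([271., 213.]), 0.84)] [(array([197., 190., 235., 277.]), 0.56)]
jig_hinge [(array([196., 224.]), 0.63)] [(array([200., 186., 248., 280.]), 0.7)]
pile [(array([240., 330.]), 0.97)] [(array([322., 215., 344., 265.]), 0.66), (array([197., 192., 236., 275.]), 0.31)]
tray [(array([240., 330.]), 0.95)] [(array([307., 201., 354., 276.]), 0.68)]
flask [(array([159., 284.]), 0.7)] [(array([273., 143., 297., 168.]), 0.64)]
timer [(array([321., 277.]), 0.62), (array([274., 214.]), 0.58)] []
yellow_bottle [(array([286., 435.]), 0.71)] [(array([427., 278., 448., 293.]), 0.84), (array([201., 191., 235., 278.]), 0.52)]
```

The top view shows the jig with its red handle at about (row 274, col 215) and its hinge at (196, 224). The tray and pile are at (240, 330), the flask at (158, 285), the timer at (321, 277) and the small bottle at about (286, 438). Next I'll measure them.

```bash
cat >> h.py <<'E'
def w(c,row,col,z):
    k=optics.calibration(c);T=k['T']
    d=T[:3,:3]@np.array([(col-k['cx'])/k['fx'],(row-k['cy'])/k['fy'],1]);o=T[:3,3]
    return o+d*(z-o[2])/d[2]
def px(c,p):
    k=optics.calibration(c);T=k['T']
    v=T[:3,:3].T@(np.array(p)-T[:3,3]);return k['cy']+k['fy']*v[1]/v[2],k['cx']+k['fx']*v[0]/v[2]
E
python3 - <<'E'
from h import *
def mask(c,q):
    r=finder.silhouettes(q,c); return r
for c in ['top','scene']:
    im=optics.grab_frame(c)
    for q,z in [('bar_handle',.051),('jig_hinge',.05),('jig',0),('pile',.05),('tray',0),('flask',0),('timer',0),('yellow_bottle',0)]:
        r=finder.pinpoint(q,c)
        for d in r[:2]: print(c,q,np.round(d['location'],1),round(d['confidence'],2),np.round(w(c,*d['location'],z),4))
    hsv=cv2.cvtColor(im,cv2.COLOR_RGB2HSV)
    red=((hsv[...,0]<6)|(hsv[...,0]>174))&(hsv[...,1]>170)&(hsv[...,2]>90)
    n,l,s,ce=cv2.connectedComponentsWithStats(red.astype(np.uint8))
    for i in range(1,n):
        if s[i][4]>40: print(c,'red',s[i],ce[i],w(c,ce[i][1],ce[i][0],.053), cv2.minAreaRect(np.argwhere(l==i)[:,::-1].astype(np.float32)))
save('topz',cv2.resize(optics.grab_frame('top')[170:300,180:370],None,fx=4,fy=4,interpolation=cv2.INTER_CUBIC))
save('scz',cv2.resize(optics.grab_frame('scene')[200:350,190:390],None,fx=4,fy=4,interpolation=cv2.INTER_CUBIC))
E
```

```text
top bar_handle [272.6 213.5] 0.96 [0.4858 0.1463 0.051 ]
top jig_hinge [195. 226.] 0.74 [0.6674 0.1175 0.05  ]
top jig [231.7 224.4] 0.67 [0.5869 0.129  0.    ]
top jig [195.8 225.5] 0.16 [0.6753 0.1264 0.    ]
top pile [236.6 331. ] 0.88 [ 0.5652 -0.1268  0.05  ]
top tray [237.7 331.2] 0.72 [ 0.568  -0.1299  0.    ]
top flask [157.2 284.7] 0.63 [ 0.7694 -0.0197  0.    ]
top timer [321.5 275.6] 0.66 [0.3692 0.0069 0.    ]
top yellow_bottle [286.7 437.1] 0.54 [ 0.4458 -0.381   0.    ]
top yellow_bottle [237.4 331.2] 0.47 [ 0.5688 -0.1299  0.    ]
top red [199 272  32   5  98] [214.68367347 273.91836735] [0.48265393 0.14319557 0.053     ] ((214.56932067871094, 273.8069152832031), (31.14466667175293, 3.2836227416992188), 5.710593223571777)
scene bar_handle [321.3 286.6] 0.9 [0.4881 0.1354 0.051 ]
scene bar_handle [320.7 370.8] 0.23 [0.3533 0.0406 0.051 ]
scene jig_hinge [276.1 217.8] 0.93 [0.6761 0.1222 0.05  ]
scene jig [309.2 245.9] 0.74 [0.6001 0.1286 0.    ]
scene pile [232.3 325.8] 0.6 [ 0.5617 -0.1173  0.05  ]
scene pile [203.6 419.3] 0.24 [ 0.4311 -0.3279  0.05  ]
scene tray [244
[... 285 characters left out ...]
62   6  30   5  44] [376.95454545   7.84090909] [ 1.06980717 -1.25175272  0.053     ] ((376.56158447265625, 7.992305755615234), (1.6124515533447266, 29.148162841796875), 82.87498474121094)
scene red [352  20  46  18 185] [374.45405405  27.82702703] [ 0.99166423 -1.09519307  0.053     ] ((374.5, 28.5), (45.0, 17.0), 0.0)
scene red [457  71  20  16 149] [467.74496644  77.26174497] [ 0.5747781 -0.9570513  0.053    ] ((468.2500305175781, 77.25003814697266), (23.334524154663086, 9.899494171142578), 45.0)
scene red [270 312  30  27 191] [284.7486911  324.84816754] [0.48516118 0.14544225 0.053     ] ((284.72064208984375, 324.7482604980469), (5.564047336578369, 35.62651062011719), 48.36646270751953)
```

View pics/topz.png

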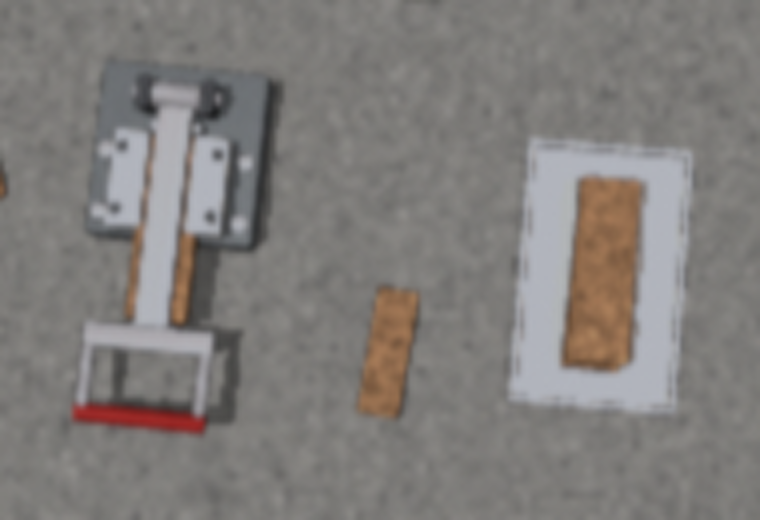

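View pics/scz.png

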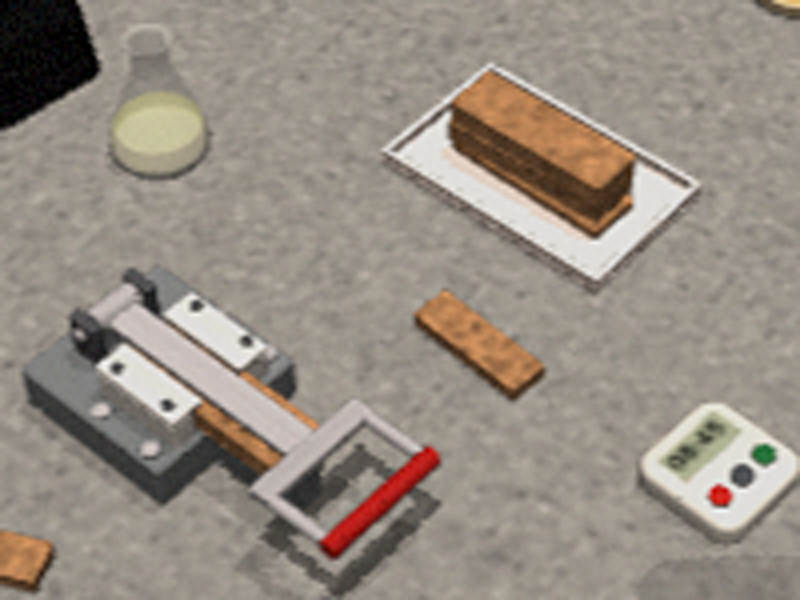

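```bash
cat > fit.py <<'E'
from h import *
from scipy.optimize import least_squares
def tz(u,v): return ('top',170+v/4,180+u/4)
def sz(u,v): return ('scene',200+v/4,190+u/4)
def fit(obs,x0,n,zfree):
    def R(p):
        c,s=np.cos(p[2]),np.sin(p[2]);r=[]
        for (c_,ro,co),(X,Y,Z) in obs:
            P=[p[0]+c*X-s*Y,p[1]+s*X+c*Y,Z+(p[3] if zfree else 0)]
            a,b=px(c_,P);r+=[a-ro,b-co]
        return r
    s=least_squares(R,x0,loss='soft_l1');print(n,np.round(s.x,4),np.round(np.reshape(R(s.x),(-1,2)),1).tolist())
    return s.x
# jig : handle ends, bed front corners
obs=[(tz(75,412),(-.112,.038,.051)),(tz(204,424),(-.112,-.038,.051)),(sz(432,458),(-.112,-.038,.051)),(sz(333,546),(-.112,.038,.051)),
 (tz(87,235),(-.005,.05,.03)),(tz(249,248),(-.005,-.05,.03)),(sz(163,478),(-.005,.05,.03)),(sz(294,358),(-.005,-.05,.03))]
fit(obs,[.597,.13,-.12],'jig',0)
obs=[(tz(580,178),(.055,.018,0)),(tz(643,180),(.055,-.018,0)),(tz(632,364),(-.055,-.018,0)),(tz(565,362),(-.055,.018,0)),
 (sz(490,72),(.055,-.018,0)),(sz(452,102),(.055,.018,0)),(sz(635,155),(-.055,-.018,0)),(sz(595,187),(-.055,.018,0))]
fit(obs,[.565,-.127,-.05,.05],'pile',1)
obs=[(tz(530,138),(.08,.05,.012)),(tz(690,151),(.08,-.05,.012)),(tz(676,410),(-.08,-.05,.012)),(tz(511,400),(-.08,.05,.012)),
 (sz(490,66),(.08,-.05,.012)),(sz(386,150),(.08,.05,.012)),(sz(698,184),(-.08,-.05,.012)),(sz(594,282),(-.08,.05,.012))]
fit(obs,[.565,-.127,-.05],'tray',0)
E
python3 fit.py
```

```text
jig [ 0.5932  0.1318 -0.1033] [[-0.1, -0.3], [-0.3, 0.1], [-0.9, 1.6], [1.4, 0.2], [-1.0, -1.7], [-0.6, -0.2], [-0.6, -0.2], [0.2, 1.5]]
pile [ 0.5657 -0.127  -0.0941  0.0405] [[-1.4, -0.1], [-0.7, -0.6], [-0.2, -1.1], [-0.9, 0.2], [-0.4, 0.5], [0.1, 0.2], [0.1, 1.7], [0.8, 2.0]]
tray [ 0.5655 -0.1255 -0.0919] [[-0.6, -1.2], [-0.8, 0.1], [0.6, -0.8], [-0.1, -1.4], [-1.3, 0.5], [-0.2, -0.6], [-0.7, 1.9], [-0.4, 1.7]]
```

```bash
cat > plan.py <<'E'
from h import *
from scipy.spatial.transform import Rotation as Ro
from scipy.optimize import least_squares
def cur():
    s=telemetry.get_state();return np.array(s['eef_pos']),Ro.from_euler('xyz',s['ee_rot']),s
def down(yawz):
    z=np.array([np.cos(yawz),np.sin(yawz),0]);x=np.array([0,0,-1.]);return Ro.from_matrix(np.c_[x,np.cross(z,x),z])
def run(p,R,rows):
    out=[]
    for r in rows:
        p=p+R.apply(np.array(r[:3])*.025);R=R*Ro.from_rotvec(np.radians(6)*np.array(r[3:]));out.append(p)
    return p,R,out
def plan(tp,tR,N,p=None,R=None,show=True):
    if p is None: p,R,_=cur()
    def f(v):
        P,Q,_=run(p,R,[v]*N);return np.r_[(P-tp)*10,(tR.inv()*Q).as_rotvec()]
    v0=np.r_[R.inv().apply(tp-p)/.025/N,(R.inv()*tR).as_rotvec()/np.radians(6)/N]
    s=least_squares(f,v0);v=np.round(s.x,3)
    P,Q,o=run(p,R,[v]*N)
    if show: print(N,dict(zip(['tx','ty','tz','ax','ay','az'],v)),'max',abs(v).max(),'end',P.round(4),'err',(P-tp).round(4),'rmin',min(np.hypot(a[0],a[1]) for a in o).round(3))
    return v
JIG=(np.array([.5932,.1318]),-.1033); PILE=(np.array([.5657,-.127]),-.0941)
def J(x,y,z,f=JIG):
    c,s=np.cos(f[1]),np.sin(f[1]);return np.array([f[0][0]+c*x-s*y,f[0][1]+s*x+c*y,z])
E
python3 - <<'E'
from plan import *
t=J(-.112,0,.051+.005+.159+.09);print(t)
for N in (36,40): plan(t,down(np.pi-.1033),N)
E
```

```text
[0.48179704 0.14334903 0.305     ]
36 {'tx': np.float64(0.111), 'ty': np.float64(-0.896), 'tz': np.float64(0.343), 'ax': np.float64(-0.298), 'ay': np.float64(0.0), 'az': np.float64(-0.0)} max 0.896 end [0.4812 0.1435 0.3048] err [-0.0006  0.0001 -0.0002] rmin 0.501
40 {'tx': np.float64(0.1), 'ty': np.float64(-0.807), 'tz': np.float64(0.307), 'ax': np.float64(-0.268), 'ay': np.float64(0.0), 'az': np.float64(-0.0)} max 0.807 end [0.482  0.1432 0.3047] err [ 0.0002 -0.0001 -0.0003] rmin 0.501
```

Call:
play_rows --steps '[{"gripper":0.32,"tx":0.1,"ty":-0.807,"tz":0.307,"ax":-0.268},{"gripper":0.32,"tx":0.1,"ty":-0.807,"tz":0.307,"ax":-0.268},{"gripper":0.32,"tx":0.1,"ty":-0.807,"tz":0.307,"ax":-0.268},{"gripper":0.32,"tx":0.1,"ty":-0.807,"tz":0.307,"ax":-0.268},{"gripper":0.32,"tx":0.1,"ty":-0.807,"tz":0.307,"ax":-0.268},{"gripper":0.32,"tx":0.1,"ty":-0.807,"tz":0.307,"ax":-0.268},{"gripper":0.32,"tx":0.1,"ty":-0.807,"tz":0.307,"ax":-0.268},{"gripper":0.32,"tx":0.1,"ty":-0.807,"tz":0.307,"ax":-0.268},{"gripper":0.32,"tx":0.1,"ty":-0.807,"tz":0.307,"ax":-0.268},{"gripper":0.32,"tx":0.1,"ty":-0.807,"tz":0.307,"ax":-0.268},{"gripper":0.32,"tx":0.1,"ty":-0.807,"tz":0.307,"ax":-0.268},{"gripper":0.32,"tx":0.1,"ty":-0.807,"tz":0.307,"ax":-0.268},{"gripper":0.32,"tx":0.1,"ty":-0.807,"tz":0.307,"ax":-0.268},{"gripper":0.32,"tx":0.1,"ty":-0.807,"tz":0.307,"ax":-0.268},{"gripper":0.32,"tx":0.1,"ty":-0.807,"tz":0.307,"ax":-0.268},{"gripper":0.32,"tx":0.1,"ty":-0.807,"tz":0.307,"ax":-0.268},{"gripper":0.32,"tx":0.1,"ty":-0.807,"tz":0.307,"ax":-0.268},{"gripper":0.32,"tx":0.1,"ty":-0.807,"tz":0.307,"ax":-0.268},{"gripper":0.32,"tx":0.1,"ty":-0.807,"tz":0.307,"ax":-0.268},{"gripper":0.32,"tx":0.1,"ty":-0.807,"tz":0.307,"ax":-0.268}]'

```text
invalid input
```

Call:
play_rows --steps '[{"gripper":0.32,"tx":0.1,"ty":-0.807,"tz":0.307,"ax":-0.268},{"gripper":0.32,"tx":0.1,"ty":-0.807,"tz":0.307,"ax":-0.268},{"gripper":0.32,"tx":0.1,"ty":-0.807,"tz":0.307,"ax":-0.268},{"gripper":0.32,"tx":0.1,"ty":-0.807,"tz":0.307,"ax":-0.268},{"gripper":0.32,"tx":0.1,"ty":-0.807,"tz":0.307,"ax":-0.268},{"gripper":0.32,"tx":0.1,"ty":-0.807,"tz":0.307,"ax":-0.268},{"gripper":0.32,"tx":0.1,"ty":-0.807,"tz":0.307,"ax":-0.268},{"gripper":0.32,"tx":0.1,"ty":-0.807,"tz":0.307,"ax":-0.268},{"gripper":0.32,"tx":0.1,"ty":-0.807,"tz":0.307,"ax":-0.268},{"gripper":0.32,"tx":0.1,"ty":-0.807,"tz":0.307,"ax":-0.268},{"gripper":0.32,"tx":0.1,"ty":-0.807,"tz":0.307,"ax":-0.268},{"gripper":0.32,"tx":0.1,"ty":-0.807,"tz":0.307,"ax":-0.268},{"gripper":0.32,"tx":0.1,"ty":-0.807,"tz":0.307,"ax":-0.268},{"gripper":0.32,"tx":0.1,"ty":-0.807,"tz":0.307,"ax":-0.268},{"gripper":0.32,"tx":0.1,"ty":-0.807,"tz":0.307,"ax":-0.268},{"gripper":0.32,"tx":0.1,"ty":-0.807,"tz":0.307,"ax":-0.268},{"gripper":0.32,"tx":0.1,"ty":-0.807,"tz":0.307,"ax":-0.268},{"gripper":0.32,"tx":0.1,"ty":-0.807,"tz":0.307,"ax":-0.268},{"gripper":0.32,"tx":0.1,"ty":-0.807,"tz":0.307,"ax":-0.268},{"gripper":0.32,"tx":0.1,"ty":-0.807,"tz":0.307,"ax":-0.268}]'

```text
invalid input
```

Run:
```python
from plan import *
p,R,s=cur();print(s['t'],p,R.as_matrix().round(3),s['width'],s['q'].round(2),s['qd'].round(3))
for n in ('wrist','top'):save(n+'1',optics.grab_frame(n))
p,R,s=cur();print(p)
im=optics.grab_frame('wrist')
hsv=cv2.cvtColor(im,cv2.COLOR_RGB2HSV)
red=((hsv[...,0]<6)|(hsv[...,0]>174))&(hsv[...,1]>150)&(hsv[...,2]>60)
n,l,st,ce=cv2.connectedComponentsWithStats(red.astype(np.uint8))
k=optics.calibration('wrist');M=k['mount']
for i in range(1,n):
    if st[i][4]>100:
        print(st[i],ce[i])
        for u,v in [ce[i],(st[i][0],ce[i][1]),(st[i][0]+st[i][2],ce[i][1])]:
            d=R.apply(M[:3,:3]@np.array([(u-k['cx'])/k['fx'],(v-k['cy'])/k['fy'],1]));o=p+R.apply(M[:3,3])
            print((o+d*(.053-o[2])/d[2]).round(4))
```

```text
2.1 [ 0.22812583 -0.63524643  0.40465141] [[-0.    -0.941 -0.338]
 [ 0.    -0.338  0.941]
 [-1.     0.     0.   ]] 0.08768443133772484 [-0.94  0.36  0.01  0.   -1.22 -0.29] [ 0.001 -0.001 -0.001 -0.001 -0.     0.   ]
[ 0.22812054 -0.63525447  0.40462414]
```

Call:
play_rows --newtons 15 --steps '[{"gripper":0.32,"tx":0.1,"ty":-0.807,"tz":0.307,"ax":-0.268,"ay":0,"az":0},{"gripper":0.32,"tx":0.1,"ty":-0.807,"tz":0.307,"ax":-0.268,"ay":0,"az":0},{"gripper":0.32,"tx":0.1,"ty":-0.807,"tz":0.307,"ax":-0.268,"ay":0,"az":0},{"gripper":0.32,"tx":0.1,"ty":-0.807,"tz":0.307,"ax":-0.268,"ay":0,"az":0},{"gripper":0.32,"tx":0.1,"ty":-0.807,"tz":0.307,"ax":-0.268,"ay":0,"az":0},{"gripper":0.32,"tx":0.1,"ty":-0.807,"tz":0.307,"ax":-0.268,"ay":0,"az":0},{"gripper":0.32,"tx":0.1,"ty":-0.807,"tz":0.307,"ax":-0.268,"ay":0,"az":0},{"gripper":0.32,"tx":0.1,"ty":-0.807,"tz":0.307,"ax":-0.268,"ay":0,"az":0},{"gripper":0.32,"tx":0.1,"ty":-0.807,"tz":0.307,"ax":-0.268,"ay":0,"az":0},{"gripper":0.32,"tx":0.1,"ty":-0.807,"tz":0.307,"ax":-0.268,"ay":0,"az":0},{"gripper":0.32,"tx":0.1,"ty":-0.807,"tz":0.307,"ax":-0.268,"ay":0,"az":0},{"gripper":0.32,"tx":0.1,"ty":-0.807,"tz":0.307,"ax":-0.268,"ay":0,"az":0},{"gripper":0.32,"tx":0.1,"ty":-0.807,"tz":0.307,"ax":-0.268,"ay":0,"az":0},{"gripper":0.32,"tx":0.1,"ty":-0.807,"tz":0.307,"ax":-0.268,"ay":0,"az":0},{"gripper":0.32,"tx":0.1,"ty":-0.807,"tz":0.307,"ax":-0.268,"ay":0,"az":0},{"gripper":0.32,"tx":0.1,"ty":-0.807,"tz":0.307,"ax":-0.268,"ay":0,"az":0},{"gripper":0.32,"tx":0.1,"ty":-0.807,"tz":0.307,"ax":-0.268,"ay":0,"az":0},{"gripper":0.32,"tx":0.1,"ty":-0.807,"tz":0.307,"ax":-0.268,"ay":0,"az":0},{"gripper":0.32,"tx":0.1,"ty":-0.807,"tz":0.307,"ax":-0.268,"ay":0,"az":0},{"gripper":0.32,"tx":0.1,"ty":-0.807,"tz":0.307,"ax":-0.268,"ay":0,"az":0}]'

```text
t: 3.92
eef_pos: [0.4676, -0.2816, 0.3547]
ee_rot: [-2.851, 1.57, -0.372]
force: [0.5, 0.2, -0.1]
width: 0.0283
```

Call:
play_rows --newtons 15 --steps '[{"gripper":0.32,"tx":0.1,"ty":-0.807,"tz":0.307,"ax":-0.268,"ay":0,"az":0},{"gripper":0.32,"tx":0.1,"ty":-0.807,"tz":0.307,"ax":-0.268,"ay":0,"az":0},{"gripper":0.32,"tx":0.1,"ty":-0.807,"tz":0.307,"ax":-0.268,"ay":0,"az":0},{"gripper":0.32,"tx":0.1,"ty":-0.807,"tz":0.307,"ax":-0.268,"ay":0,"az":0},{"gripper":0.32,"tx":0.1,"ty":-0.807,"tz":0.307,"ax":-0.268,"ay":0,"az":0},{"gripper":0.32,"tx":0.1,"ty":-0.807,"tz":0.307,"ax":-0.268,"ay":0,"az":0},{"gripper":0.32,"tx":0.1,"ty":-0.807,"tz":0.307,"ax":-0.268,"ay":0,"az":0},{"gripper":0.32,"tx":0.1,"ty":-0.807,"tz":0.307,"ax":-0.268,"ay":0,"az":0},{"gripper":0.32,"tx":0.1,"ty":-0.807,"tz":0.307,"ax":-0.268,"ay":0,"az":0},{"gripper":0.32,"tx":0.1,"ty":-0.807,"tz":0.307,"ax":-0.268,"ay":0,"az":0},{"gripper":0.32,"tx":0.1,"ty":-0.807,"tz":0.307,"ax":-0.268,"ay":0,"az":0},{"gripper":0.32,"tx":0.1,"ty":-0.807,"tz":0.307,"ax":-0.268,"ay":0,"az":0},{"gripper":0.32,"tx":0.1,"ty":-0.807,"tz":0.307,"ax":-0.268,"ay":0,"az":0},{"gripper":0.32,"tx":0.1,"ty":-0.807,"tz":0.307,"ax":-0.268,"ay":0,"az":0},{"gripper":0.32,"tx":0.1,"ty":-0.807,"tz":0.307,"ax":-0.268,"ay":0,"az":0},{"gripper":0.32,"tx":0.1,"ty":-0.807,"tz":0.307,"ax":-0.268,"ay":0,"az":0},{"gripper":0.32,"tx":0.1,"ty":-0.807,"tz":0.307,"ax":-0.268,"ay":0,"az":0},{"gripper":0.32,"tx":0.1,"ty":-0.807,"tz":0.307,"ax":-0.268,"ay":0,"az":0},{"gripper":0.32,"tx":0.1,"ty":-0.807,"tz":0.307,"ax":-0.268,"ay":0,"az":0},{"gripper":0.32,"tx":0.1,"ty":-0.807,"tz":0.307,"ax":-0.268,"ay":0,"az":0}]'

```text
t: 5.58
eef_pos: [0.4818, 0.1443, 0.3048]
ee_rot: [-2.518, 1.57, 0.521]
force: [0.9, -0.6, -0.3]
width: 0.0281
```

```bash
cat > wr.py <<'E'
from plan import *
def red(name):
    p,R,s=cur()
    im=optics.grab_frame('wrist');save(name,im)
    hsv=cv2.cvtColor(im,cv2.COLOR_RGB2HSV)
    red=((hsv[...,0]<6)|(hsv[...,0]>174))&(hsv[...,1]>150)&(hsv[...,2]>60)
    n,l,st,ce=cv2.connectedComponentsWithStats(red.astype(np.uint8))
    k=optics.calibration('wrist');M=k['mount']
    for i in range(1,n):
      if st[i][4]>150:
        print(st[i],ce[i].round(1))
        for u,v in [ce[i],(st[i][0],ce[i][1]),(st[i][0]+st[i][2],ce[i][1])]:
            d=R.apply(M[:3,:3]@np.array([(u-k['cx'])/k['fx'],(v-k['cy'])/k['fy'],1]));o=p+R.apply(M[:3,3])
            print((o+d*(.053-o[2])/d[2]).round(4))
E
python3 - <<'E'
from wr import *
p,R,s=cur();print(s['t'],p,R.as_matrix().round(3),s['width'],s['q'].round(2),s['qd'].round(3))
red('wrist1')
E
```

```text
5.5833 [0.48179532 0.14432423 0.30478358] [[ 0.001 -0.102 -0.995]
 [ 0.    -0.995  0.102]
 [-1.    -0.    -0.   ]] 0.028118434000813673 [ 0.68  0.17 -0.5   0.   -0.9  -0.78] [ 0.506  0.051 -0.017 -0.001  0.069 -0.169]
[472  50  17  17 226] [479.9  57.9]
[0.3758 0.0296 0.053 ]
[0.3805 0.0291 0.053 ]
[0.3703 0.0302 0.053 ]
[ 313  201   17  104 1610] [320.9 251.7]
[0.4838 0.142  0.053 ]
[0.4894 0.1415 0.053 ]
[0.4775 0.1427 0.053 ]
```

View pics/wrist1.png

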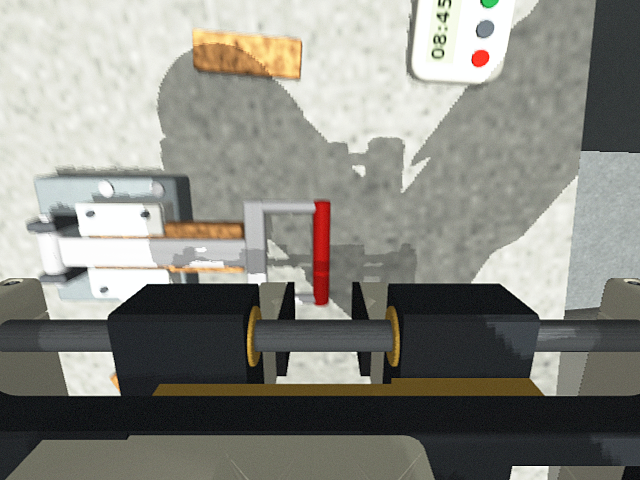

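The wrist view shows the red handle upright at col 321, rows 201–305, midway between the fingers and parallel to the jaws. Its measured x is 0.483, which agrees with the fit, so I'm descending and closing.

Call:
play_rows --newtons 15 --steps '[{"gripper":0.32,"tx":0.3,"ty":0,"tz":0,"ax":0,"ay":0,"az":0},{"gripper":0.32,"tx":0.6,"ty":0,"tz":0,"ax":0,"ay":0,"az":0},{"gripper":0.32,"tx":0.6,"ty":0,"tz":0,"ax":0,"ay":0,"az":0},{"gripper":0.32,"tx":0.6,"ty":0,"tz":0,"ax":0,"ay":0,"az":0},{"gripper":0.32,"tx":0.6,"ty":0,"tz":0,"ax":0,"ay":0,"az":0},{"gripper":0.32,"tx":0.5,"ty":0,"tz":0,"ax":0,"ay":0,"az":0},{"gripper":0.32,"tx":0.4,"ty":0,"tz":0,"ax":0,"ay":0,"az":0},{"gripper":0.32,"tx":0,"ty":0,"tz":0,"ax":0,"ay":0,"az":0},{"gripper":0.0,"tx":0,"ty":0,"tz":0,"ax":0,"ay":0,"az":0},{"gripper":0.0,"tx":0,"ty":0,"tz":0,"ax":0,"ay":0,"az":0},{"gripper":0.0,"tx":0,"ty":0,"tz":0,"ax":0,"ay":0,"az":0},{"gripper":0.0,"tx":0,"ty":0,"tz":0,"ax":0,"ay":0,"az":0}]'

```text
t: 6.63
eef_pos: [0.4832, 0.1433, 0.2159]
ee_rot: [-2.779, 1.567, 0.26]
force: [6.3, -3.9, -1.4]
width: 0.012
```

Run:
```python
from wr import *
p,R,s=cur();print(s['t'],p,s['force'],s['width'])
# arc rows: handle angle phi (rod) 0.0053..; target 1.60
import numpy as np
h=J(.078,0,.05);r=.19;N=20
th=np.linspace(.005,1.60,N+1)
yx=np.array([np.cos(JIG[1]),np.sin(JIG[1]),0])
pos=lambda a:-r*np.cos(a)*yx+np.array([0,0,r*np.sin(a)])
for i in range(N):
    d=R.inv().apply(pos(th[i+1])-pos(th[i]))/.025
    print(i,d.round(2))
save('scene2',optics.grab_frame('scene')[200:400,150:450])
```

```text
6.6333 [0.48319926 0.14334051 0.21585844] [ 6.30843203 -3.87299715 -1.4474475 ] 0.012025998201160546
0 [-0.61 -0.   -0.03]
1 [-0.6  -0.   -0.08]
2 [-0.59 -0.   -0.12]
3 [-0.58 -0.   -0.17]
4 [-0.57 -0.   -0.22]
5 [-0.55 -0.   -0.26]
6 [-0.52 -0.   -0.3 ]
7 [-0.5  -0.   -0.35]
8 [-0.47 -0.   -0.38]
9 [-0.44 -0.   -0.42]
10 [-0.4  -0.   -0.45]
11 [-0.36 -0.   -0.48]
12 [-0.32 -0.   -0.51]
13 [-0.28  0.   -0.54]
14 [-0.24  0.   -0.56]
15 [-0.19  0.   -0.57]
16 [-0.15  0.   -0.59]
17 [-0.1  0.  -0.6]
18 [-0.05  0.   -0.6 ]
19 [-0.    0.   -0.61]
```

View pics/scene2.png

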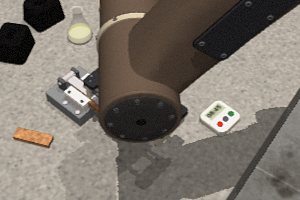

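Width 12.0 mm matches the rod, so the handle is gripped. Now I swing it along the arc.

Call:
play_rows --newtons 15 --steps '[{"gripper":0,"tx":-0.61,"ty":0,"tz":-0.03,"ax":0,"ay":0,"az":0},{"gripper":0,"tx":-0.6,"ty":0,"tz":-0.08,"ax":0,"ay":0,"az":0},{"gripper":0,"tx":-0.59,"ty":0,"tz":-0.12,"ax":0,"ay":0,"az":0},{"gripper":0,"tx":-0.58,"ty":0,"tz":-0.17,"ax":0,"ay":0,"az":0},{"gripper":0,"tx":-0.57,"ty":0,"tz":-0.22,"ax":0,"ay":0,"az":0},{"gripper":0,"tx":-0.55,"ty":0,"tz":-0.26,"ax":0,"ay":0,"az":0},{"gripper":0,"tx":-0.52,"ty":0,"tz":-0.3,"ax":0,"ay":0,"az":0},{"gripper":0,"tx":-0.5,"ty":0,"tz":-0.35,"ax":0,"ay":0,"az":0}]'

```text
t: 7.35
eef_pos: [0.5229, 0.1389, 0.3291]
ee_rot: [-2.886, 1.563, 0.152]
force: [24.7, -5.7, -23.9]
width: 0.0116
```

Call:
play_rows --newtons 15 --steps '[{"gripper":0,"tx":0.1,"ty":0,"tz":-0.12,"ax":0,"ay":0,"az":0},{"gripper":0,"tx":0,"ty":0,"tz":0,"ax":0,"ay":0,"az":0}]'

```text
t: 7.52
eef_pos: [0.5227, 0.1388, 0.3263]
ee_rot: [-0.992, 1.569, 2.044]
force: [-7.1, 2.6, 5.1]
width: 0.0114
```

Run:
```python
from wr import *
p,R,s=cur();print(s['t'],p,s['force'],s['moment'],s['width'],R.as_matrix().round(3))
red('wrist3');save('scene3',optics.grab_frame('scene')[150:400,150:450])
```

```text
7.5167 [0.52266532 0.13881607 0.32628838] [-7.12925349  2.64614016  5.14731582] [ 0.78657632  2.33586913 -0.03963301] 0.011378032651047693 [[-0.001 -0.105 -0.995]
 [ 0.002 -0.995  0.105]
 [-1.    -0.001  0.001]]
[513  55  17  18 238] [521.   63.7]
[0.3797 0.0275 0.053 ]
[0.385 0.027 0.053]
[0.3738 0.0281 0.053 ]
[ 311  233   27   87 2308] [323.9 276. ]
[0.5251 0.1638 0.053 ]
[0.5351 0.1628 0.053 ]
[0.514 0.165 0.053]
[311 352  25  32 774] [322.7 367.3]
[0.5347 0.2468 0.053 ]
[0.5446 0.2458 0.053 ]
[0.5234 0.248  0.053 ]
```

View pics/scene3.png

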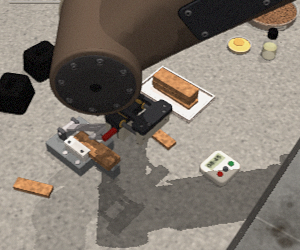

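View pics/wrist3.png

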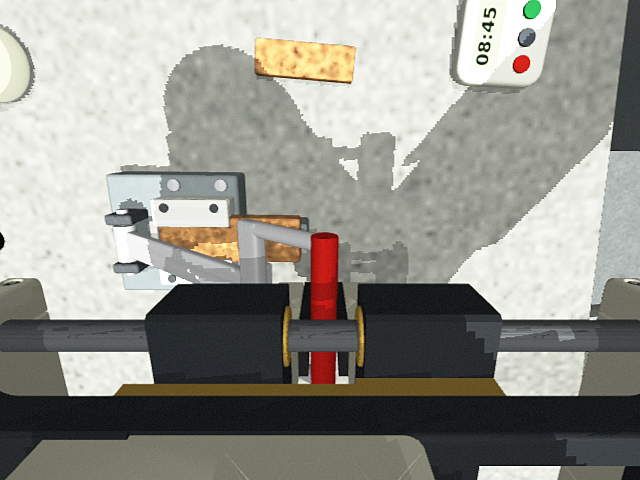

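Run:
```python
from wr import *
th=np.linspace(.626,1.60,15);r=.19
for i in range(14): print(round(-(np.sin(th[i+1])-np.sin(th[i]))*r/.025,2),round((np.cos(th[i+1])-np.cos(th[i]))*r/.025,2))
```

```text
-0.42 -0.32
-0.39 -0.35
-0.37 -0.38
-0.34 -0.4
-0.31 -0.43
-0.28 -0.45
-0.25 -0.47
-0.22 -0.48
-0.18 -0.5
-0.15 -0.51
-0.11 -0.52
-0.08 -0.52
-0.04 -0.53
-0.0 -0.53
```

Call:
play_rows --newtons 15 --steps '[{"gripper":0,"tx":-0.42,"ty":0,"tz":-0.32,"ax":0,"ay":0,"az":0},{"gripper":0,"tx":-0.39,"ty":0,"tz":-0.35,"ax":0,"ay":0,"az":0},{"gripper":0,"tx":-0.37,"ty":0,"tz":-0.38,"ax":0,"ay":0,"az":0},{"gripper":0,"tx":-0.34,"ty":0,"tz":-0.4,"ax":0,"ay":0,"az":0},{"gripper":0,"tx":-0.31,"ty":0,"tz":-0.43,"ax":0,"ay":0,"az":0},{"gripper":0,"tx":-0.28,"ty":0,"tz":-0.45,"ax":0,"ay":0,"az":0},{"gripper":0,"tx":-0.25,"ty":0,"tz":-0.47,"ax":0,"ay":0,"az":0}]'

```text
t: 8.2
eef_pos: [0.5921, 0.1313, 0.3855]
ee_rot: [0.185, 1.57, -3.06]
force: [-4.7, -1.0, 2.2]
width: 0.0114
```

Call:
play_rows --newtons 15 --steps '[{"gripper":0,"tx":-0.22,"ty":0,"tz":-0.48,"ax":0,"ay":0,"az":0},{"gripper":0,"tx":-0.18,"ty":0,"tz":-0.5,"ax":0,"ay":0,"az":0},{"gripper":0,"tx":-0.15,"ty":0,"tz":-0.51,"ax":0,"ay":0,"az":0},{"gripper":0,"tx":-0.11,"ty":0,"tz":-0.52,"ax":0,"ay":0,"az":0},{"gripper":0,"tx":-0.08,"ty":0,"tz":-0.52,"ax":0,"ay":0,"az":0},{"gripper":0,"tx":-0.04,"ty":0,"tz":-0.53,"ax":0,"ay":0,"az":0},{"gripper":0,"tx":0,"ty":0,"tz":-0.4,"ax":0,"ay":0,"az":0},{"gripper":0,"tx":0,"ty":0,"tz":0,"ax":0,"ay":0,"az":0},{"gripper":0,"tx":0,"ty":0,"tz":0,"ax":0,"ay":0,"az":0}]'

```text
t: 8.95
eef_pos: [0.6792, 0.1218, 0.4045]
ee_rot: [2.627, 1.569, -0.619]
force: [0.5, -5.6, 2.5]
width: 0.0117
```

Run:
```python
from wr import *
p,R,s=cur();print(s['t'],p,s['force'],s['width'])
save('wrist4',optics.grab_frame('wrist'));im=optics.grab_frame('scene');save('scene4',cv2.resize(im[150:400,150:450],None,fx=2,fy=2))
```

```text
8.95 [0.67922656 0.12182936 0.40451056] [ 0.48247698 -5.63950491  2.53354974] 0.011676822280726307
```

View pics/scene4.png

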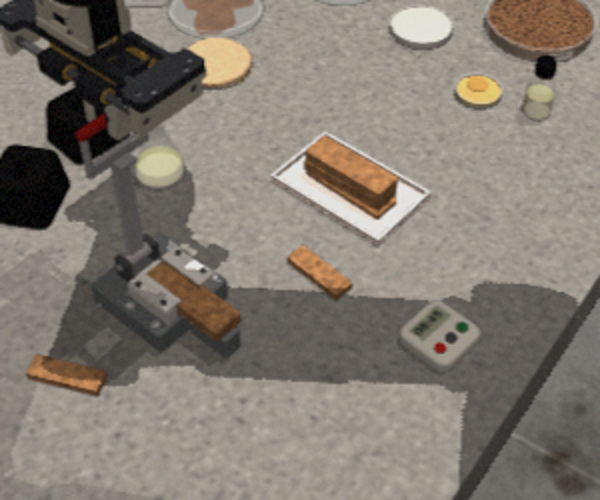

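View pics/wrist4.png

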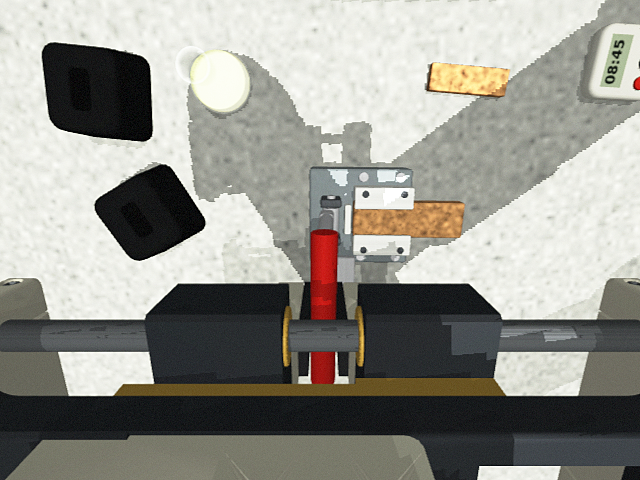

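The bar stands upright: the handle is at (row 127, col 90) in the scene crop and the block is still seated. I'll release, rise, back off toward the front and turn the gripper for the block.

Call:
play_rows --newtons 15 --steps '[{"gripper":0.3,"tx":0,"ty":0,"tz":0,"ax":0,"ay":0,"az":0},{"gripper":0.3,"tx":0,"ty":0,"tz":0,"ax":0,"ay":0,"az":0},{"gripper":0.3,"tx":0,"ty":0,"tz":0,"ax":0,"ay":0,"az":0},{"gripper":0.3,"tx":-0.4,"ty":0,"tz":0,"ax":0,"ay":0,"az":0},{"gripper":0.3,"tx":-0.7,"ty":0,"tz":0,"ax":0,"ay":0,"az":0},{"gripper":0.3,"tx":-0.8,"ty":0,"tz":0,"ax":0,"ay":0,"az":0},{"gripper":0.3,"tx":-0.5,"ty":0,"tz":0,"ax":0,"ay":0,"az":0},{"gripper":0.3,"tx":0,"ty":0,"tz":0,"ax":0,"ay":0,"az":0}]'

```text
t: 9.72
eef_pos: [0.679, 0.1231, 0.4683]
ee_rot: [-2.761, 1.565, 0.278]
force: [0.3, -0.8, 0.7]
width: 0.0262
```

Run:
```python
from wr import *
p,R,s=cur();print(s['t'],p,s['force'],s['width'],s['q'].round(2))
t=J(-.04,0,p[2])
plan(t,down(-np.pi/2-.1033),17)
```

```text
9.7167 [0.67902734 0.12307198 0.46827349] [ 0.25678668 -0.76931514  0.6666053 ] 0.02624584943140356 [ 0.46  0.35  0.15  0.   -1.36 -0.56]
17 {'tx': np.float64(-0.001), 'ty': np.float64(-0.222), 'tz': np.float64(0.244), 'ax': np.float64(-0.882), 'ay': np.float64(-0.004), 'az': np.float64(-0.001)} max 0.882 end [0.5534 0.1359 0.4684] err [-0.      0.      0.0002] rmin 0.57
```

Call:
play_rows --newtons 15 --steps '[{"gripper":0.65,"tx":0,"ty":-0.222,"tz":0.244,"ax":-0.882,"ay":-0.004,"az":0},{"gripper":0.65,"tx":0,"ty":-0.222,"tz":0.244,"ax":-0.882,"ay":-0.004,"az":0},{"gripper":0.65,"tx":0,"ty":-0.222,"tz":0.244,"ax":-0.882,"ay":-0.004,"az":0},{"gripper":0.65,"tx":0,"ty":-0.222,"tz":0.244,"ax":-0.882,"ay":-0.004,"az":0},{"gripper":0.65,"tx":0,"ty":-0.222,"tz":0.244,"ax":-0.882,"ay":-0.004,"az":0},{"gripper":0.65,"tx":0,"ty":-0.222,"tz":0.244,"ax":-0.882,"ay":-0.004,"az":0},{"gripper":0.65,"tx":0,"ty":-0.222,"tz":0.244,"ax":-0.882,"ay":-0.004,"az":0},{"gripper":0.65,"tx":0,"ty":-0.222,"tz":0.244,"ax":-0.882,"ay":-0.004,"az":0},{"gripper":0.65,"tx":0,"ty":-0.222,"tz":0.244,"ax":-0.882,"ay":-0.004,"az":0},{"gripper":0.65,"tx":0,"ty":-0.222,"tz":0.244,"ax":-0.882,"ay":-0.004,"az":0},{"gripper":0.65,"tx":0,"ty":-0.222,"tz":0.244,"ax":-0.882,"ay":-0.004,"az":0},{"gripper":0.65,"tx":0,"ty":-0.222,"tz":0.244,"ax":-0.882,"ay":-0.004,"az":0},{"gripper":0.65,"tx":0,"ty":-0.222,"tz":0.244,"ax":-0.882,"ay":-0.004,"az":0},{"gripper":0.65,"tx":0,"ty":-0.222,"tz":0.244,"ax":-0.882,"ay":-0.004,"az":0},{"gripper":0.65,"tx":0,"ty":-0.222,"tz":0.244,"ax":-0.882,"ay":-0.004,"az":0},{"gripper":0.65,"tx":0,"ty":-0.222,"tz":0.244,"ax":-0.882,"ay":-0.004,"az":0},{"gripper":0.65,"tx":0,"ty":-0.222,"tz":0.244,"ax":-0.882,"ay":-0.004,"az":0},{"gripper":0.65,"tx":0,"ty":0,"tz":0,"ax":0,"ay":0,"az":0},{"gripper":0.65,"tx":0,"ty":0,"tz":0,"ax":0,"ay":0,"az":0}]'

```text
t: 11.3
eef_pos: [0.5529, 0.1358, 0.4646]
ee_rot: [-0.785, 1.565, -2.463]
force: [0.6, 1.2, -0.1]
width: 0.0571
```

Run:
```python
from wr import *
p,R,s=cur();print(s['t'],p,s['force'],s['width'],s['q'].round(2),R.as_matrix().round(3))
save('wrist5',optics.grab_frame('wrist'));im=optics.grab_frame('scene');save('scene5',cv2.resize(im[150:350,170:400],None,fx=3,fy=3,interpolation=cv2.INTER_CUBIC))
```

```text
11.3 [0.55289968 0.13582598 0.46461455] [ 0.60922996  1.20031243 -0.10798831] 0.0571035298061657 [ 0.58  0.15 -0.13  0.   -1.29  0.88] [[-0.004  0.994 -0.106]
 [-0.003 -0.106 -0.994]
 [-1.    -0.004  0.004]]
```

View pics/scene5.png

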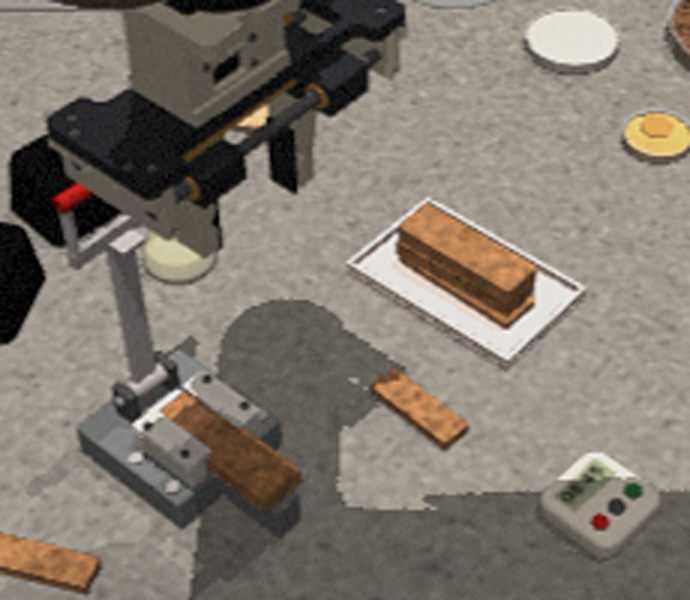

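View pics/wrist5.png

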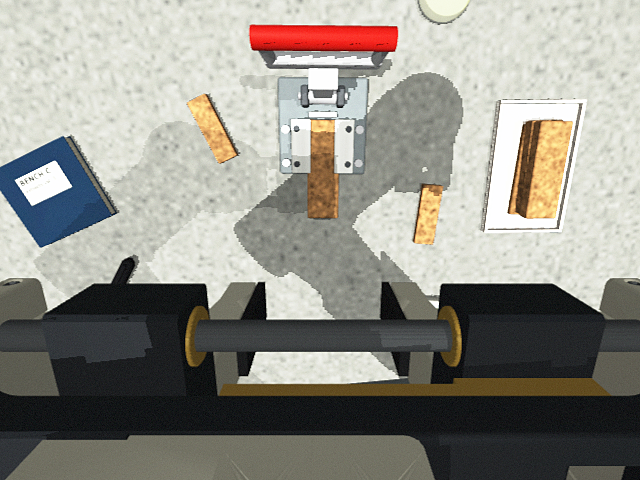

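Wrist view: the block's front edge runs from about (307,218) to (338,217) px and is aligned with the jig. The bar is upright behind it, and the pile's top face is around (545,170). I'll measure both.

Run:
```python
from wr import *
p,R,s=cur()
im=optics.grab_frame('wrist')
save('w5a',cv2.resize(im[90:240,250:390],None,fx=4,fy=4,interpolation=cv2.INTER_CUBIC));save('w5b',cv2.resize(im[80:240,470:600],None,fx=4,fy=4,interpolation=cv2.INTER_CUBIC))
k=optics.calibration('wrist');M=k['mount']
def ww(u,v,z):
    d=R.apply(M[:3,:3]@np.array([(u-k['cx'])/k['fx'],(v-k['cy'])/k['fy'],1]));o=p+R.apply(M[:3,3]);return (o+d*(z-o[2])/d[2]).round(4)
for u,v in [(307,218),(338,217),(309,175),(338,175)]:
    a=ww(u,v,.046);c,s_=np.cos(JIG[1]),np.sin(JIG[1]);d=a[:2]-JIG[0];print(a,'jig',(c*d[0]+s_*d[1]).round(4),(-s_*d[0]+c*d[1]).round(4))
for z in (.035,.045,.055): print(z,[ww(u,v,z)[:2] for u,v in [(538,120),(573,122),(560,218),(522,215)]])
```

```text
[0.544  0.1533 0.046 ] jig -0.0512 0.0163
[0.5413 0.117  0.046 ] jig -0.0501 -0.0201
[0.5931 0.1452 0.046 ] jig -0.0015 0.0133
[0.5896 0.1125 0.046 ] jig -0.0016 -0.0196
0.035 [array([ 0.6251, -0.1158]), array([ 0.6188, -0.155 ]), array([ 0.509, -0.15 ]), array([ 0.5176, -0.104 ])]
0.045 [array([ 0.6252, -0.1099]), array([ 0.619 , -0.1481]), array([ 0.5119, -0.1432]), array([ 0.5203, -0.0984])]
0.055 [array([ 0.6253, -0.104 ]), array([ 0.6193, -0.1413]), array([ 0.5148, -0.1365]), array([ 0.5231, -0.0928])]
```

View pics/w5a.png

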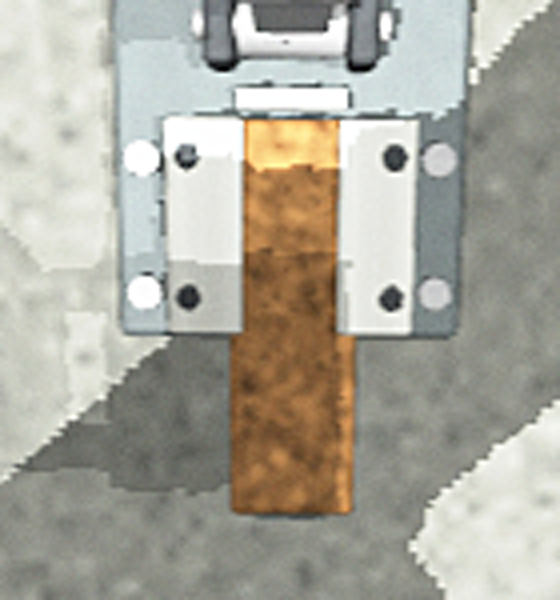

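View pics/w5b.png

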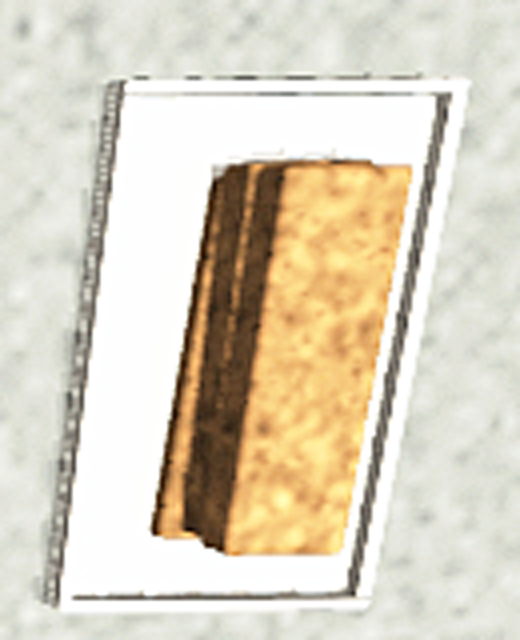

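Run:
```python
from wr import *
import h
p,R,s=cur();k=optics.calibration('wrist');M=k['mount']
def pw(P):
    v=M[:3,:3].T@(R.inv().apply(P-p)-M[:3,3]);return k['cy']+k['fy']*v[1]/v[2],k['cx']+k['fx']*v[0]/v[2]
tz=lambda u,v:('top',170+v/4,180+u/4); sz=lambda u,v:('scene',200+v/4,190+u/4); wz=lambda u,v:('wrist',80+v/4,470+u/4); wa=lambda u,v:('wrist',90+v/4,250+u/4)
C=[(.055,.018,0),(.055,-.018,0),(-.055,-.018,0),(-.055,.018,0)]
T=list(zip([tz(580,178),tz(643,180),tz(632,364),tz(565,362)],C))
S=list(zip([sz(452,102),sz(490,72),sz(635,155),sz(595,187)],C))
W=list(zip([wz(285,163),wz(413,165),wz(345,553),wz(232,553)],C))
def fit(obs,x0,zf=True):
    def F(q):
        c,s=np.cos(q[2]),np.sin(q[2]);r=[]
        for (n,ro,co),(X,Y,Z) in obs:
            P=np.array([q[0]+c*X-s*Y,q[1]+s*X+c*Y,Z+(q[3] if zf else 0)])
            a,b=pw(P) if n=='wrist' else px(n,P);r+=[a-ro,b-co]
        return r
    q=least_squares(F,x0,loss='soft_l1');return q.x.round(4),np.sqrt(np.mean(np.square(F(q.x)))).round(2)
x0=[.565,-.127,-.09,.045]
for n,o in [('T',T),('S',S),('W',W),('TS',T+S),('TW',T+W),('SW',S+W),('all',T+S+W)]: print(n,fit(o,x0))
# jig from wrist: plate corners z .03, hinge, block front
B=[(wa(118,335),(-.005,.05,.03)),(wa(457,337),(-.005,-.05,.03)),(wa(232,514),(-.055,.018,.046)),(wa(344,514),(-.055,-.018,.046)),(wa(243,335),(-.002,.0135,.053)) ]
print('jigW',fit(B[:4],[.593,.13,-.1],False))
```

```text
T (array([ 0.5644, -0.1283, -0.0858,  0.0343]), np.float64(0.45))
S (array([ 0.5848, -0.1532, -0.1033,  0.0092]), np.float64(0.18))
W (array([ 0.5668, -0.1314, -0.0856,  0.0372]), np.float64(0.61))
TS (array([ 0.5657, -0.127 , -0.0941,  0.0405]), np.float64(0.91))
TW (array([ 0.5667, -0.1294, -0.0862,  0.0399]), np.float64(0.94))
SW (array([ 0.5675, -0.1293, -0.0896,  0.0397]), np.float64(0.9))
all (array([ 0.5671, -0.1289, -0.0895,  0.0401]), np.float64(1.01))
jigW (array([ 0.5962,  0.13  , -0.1104]), np.float64(0.68))
```

```bash
sed -i 's/^JIG=.*/JIG=(np.array([.595,.131]),-.106); PILE=(np.array([.567,-.129]),-.09)/' plan.py
python3 - <<'E'
from wr import *
t=J(-.03,0,.212);print(t);plan(t,down(-np.pi/2-.106),14)
E
```

```text
[0.56516838 0.13417405 0.212     ]
14 {'tx': np.float64(0.72), 'ty': np.float64(0.036), 'tz': np.float64(0.0), 'ax': np.float64(-0.0), 'ay': np.float64(0.003), 'az': np.float64(0.003)} max 0.72 end [0.5652 0.1342 0.2121] err [0.0001 0.     0.0001] rmin 0.571
```

Call:
play_rows --newtons 40 --steps '[{"gripper":0.65,"tx":0.72,"ty":0.036,"tz":0,"ax":0,"ay":0.003,"az":0.003},{"gripper":0.65,"tx":0.72,"ty":0.036,"tz":0,"ax":0,"ay":0.003,"az":0.003},{"gripper":0.65,"tx":0.72,"ty":0.036,"tz":0,"ax":0,"ay":0.003,"az":0.003},{"gripper":0.65,"tx":0.72,"ty":0.036,"tz":0,"ax":0,"ay":0.003,"az":0.003},{"gripper":0.65,"tx":0.72,"ty":0.036,"tz":0,"ax":0,"ay":0.003,"az":0.003},{"gripper":0.65,"tx":0.72,"ty":0.036,"tz":0,"ax":0,"ay":0.003,"az":0.003},{"gripper":0.65,"tx":0.72,"ty":0.036,"tz":0,"ax":0,"ay":0.003,"az":0.003},{"gripper":0.65,"tx":0.72,"ty":0.036,"tz":0,"ax":0,"ay":0.003,"az":0.003},{"gripper":0.65,"tx":0.72,"ty":0.036,"tz":0,"ax":0,"ay":0.003,"az":0.003},{"gripper":0.65,"tx":0.72,"ty":0.036,"tz":0,"ax":0,"ay":0.003,"az":0.003},{"gripper":0.65,"tx":0.72,"ty":0.036,"tz":0,"ax":0,"ay":0.003,"az":0.003},{"gripper":0.65,"tx":0.72,"ty":0.036,"tz":0,"ax":0,"ay":0.003,"az":0.003},{"gripper":0.65,"tx":0,"ty":0,"tz":0,"ax":0,"ay":0,"az":0}]'

```text
t: 12.53
eef_pos: [0.5624, 0.1337, 0.2443]
ee_rot: [-0.986, 1.564, -2.663]
force: [-1.0, 0.1, 0.3]
width: 0.0568
```

Run:
```python
from wr import *
p,R,s=cur();print(s['t'],p,s['force'],s['width'])
save('wrist6',optics.grab_frame('wrist'))
plan(J(-.03,0,.212),down(-np.pi/2-.106),3)
```

```text
12.5333 [0.5623556  0.13371745 0.24426111] [-0.98078362  0.13475719  0.33077538] 0.05681459715244737
3 {'tx': np.float64(0.456), 'ty': np.float64(0.031), 'tz': np.float64(-0.007), 'ax': np.float64(0.002), 'ay': np.float64(0.01), 'az': np.float64(0.013)} max 0.456 end [0.5652 0.1341 0.212 ] err [-0. -0. -0.] rmin 0.579
```

View pics/wrist6.png

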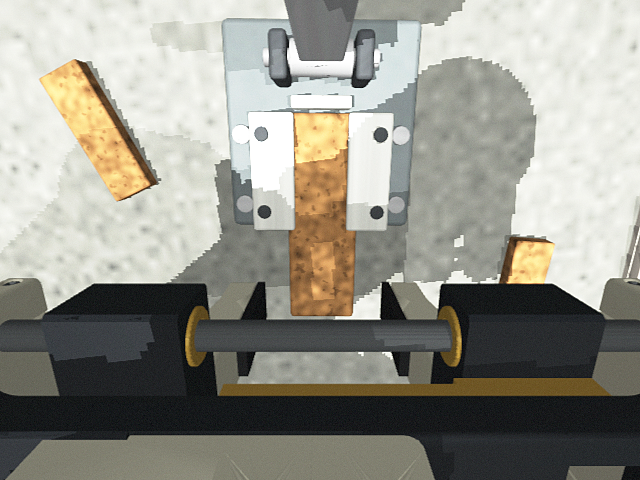

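The block, at columns 290–355, is centred between the fingers. Descending the last 32 mm and gripping.

Call:
play_rows --newtons 40 --steps '[{"gripper":0.65,"tx":0.45,"ty":0.03,"tz":0,"ax":0,"ay":0.01,"az":0.01},{"gripper":0.65,"tx":0.45,"ty":0.03,"tz":0,"ax":0,"ay":0.01,"az":0.01},{"gripper":0.65,"tx":0.35,"ty":0.03,"tz":0,"ax":0,"ay":0.01,"az":0.01},{"gripper":0.65,"tx":0,"ty":0,"tz":0,"ax":0,"ay":0,"az":0},{"gripper":0.65,"tx":0,"ty":0,"tz":0,"ax":0,"ay":0,"az":0}]'

```text
t: 13.0
eef_pos: [0.5656, 0.134, 0.2172]
ee_rot: [2.308, 1.568, 0.633]
force: [-0.3, 0.3, 0.2]
width: 0.0567
```

Call:
play_rows --newtons 40 --steps '[{"gripper":0.65,"tx":0.2,"ty":0,"tz":0,"ax":0,"ay":0,"az":0},{"gripper":0.65,"tx":0,"ty":0,"tz":0,"ax":0,"ay":0,"az":0},{"gripper":0.3,"tx":0,"ty":0,"tz":0,"ax":0,"ay":0,"az":0},{"gripper":0.3,"tx":0,"ty":0,"tz":0,"ax":0,"ay":0,"az":0},{"gripper":0.3,"tx":0,"ty":0,"tz":0,"ax":0,"ay":0,"az":0},{"gripper":0.3,"tx":0,"ty":0,"tz":0,"ax":0,"ay":0,"az":0},{"gripper":0.3,"tx":0,"ty":0,"tz":0,"ax":0,"ay":0,"az":0}]'

```text
t: 13.58
eef_pos: [0.5654, 0.1338, 0.2121]
ee_rot: [2.322, 1.567, 0.647]
force: [-0.5, -0.8, 1.5]
width: 0.0355
```

Call:
play_rows --newtons 40 --steps '[{"gripper":0.3,"tx":0,"ty":-0.2,"tz":0,"ax":0,"ay":0,"az":0},{"gripper":0.3,"tx":0,"ty":-0.3,"tz":0,"ax":0,"ay":0,"az":0},{"gripper":0.3,"tx":0,"ty":-0.3,"tz":0,"ax":0,"ay":0,"az":0},{"gripper":0.3,"tx":0,"ty":-0.3,"tz":0,"ax":0,"ay":0,"az":0}]'

```text
t: 13.92
eef_pos: [0.5374, 0.1369, 0.212]
ee_rot: [2.304, 1.567, 0.629]
force: [2.4, -0.4, 2.3]
width: 0.0354
```

Call:
play_rows --newtons 40 --steps '[{"gripper":0.3,"tx":0,"ty":-0.4,"tz":0,"ax":0,"ay":0,"az":0},{"gripper":0.3,"tx":0,"ty":-0.4,"tz":0,"ax":0,"ay":0,"az":0},{"gripper":0.3,"tx":0,"ty":-0.4,"tz":0,"ax":0,"ay":0,"az":0},{"gripper":0.3,"tx":0,"ty":-0.4,"tz":0,"ax":0,"ay":0,"az":0},{"gripper":0.3,"tx":0,"ty":-0.3,"tz":0,"ax":0,"ay":0,"az":0},{"gripper":0.3,"tx":0,"ty":0,"tz":0,"ax":0,"ay":0,"az":0}]'

```text
t: 14.42
eef_pos: [0.4889, 0.1416, 0.2116]
ee_rot: [2.615, 1.569, 0.94]
force: [-3.0, 0.5, 3.4]
width: 0.0356
```

Run:
```python
from wr import *
p,R,s=cur();print(s['t'],p,s['force'],s['width'])
save('wrist7',optics.grab_frame('wrist'));im=optics.grab_frame('scene');save('scene7',cv2.resize(im[150:350,170:400],None,fx=3,fy=3,interpolation=cv2.INTER_CUBIC))
```

```text
14.4167 [0.48887791 0.14156912 0.21163418] [-3.03481524  0.53069893  3.44090362] 0.035592064028812716
```

View pics/scene7.png

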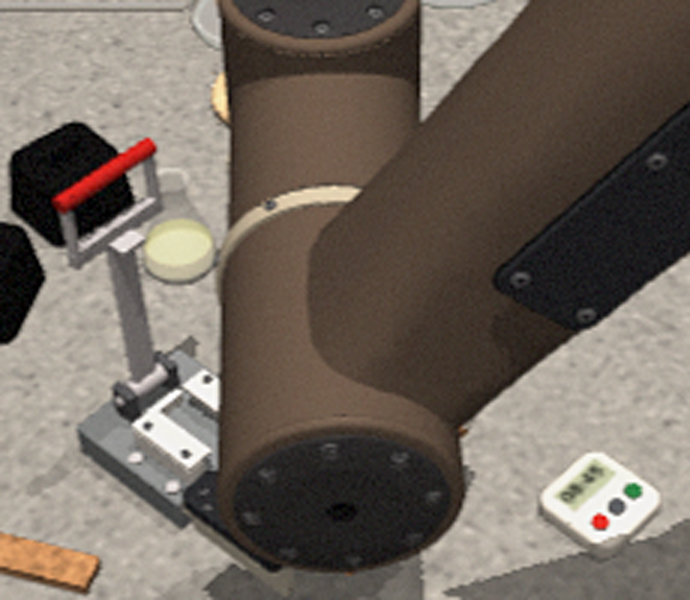

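View pics/wrist7.png

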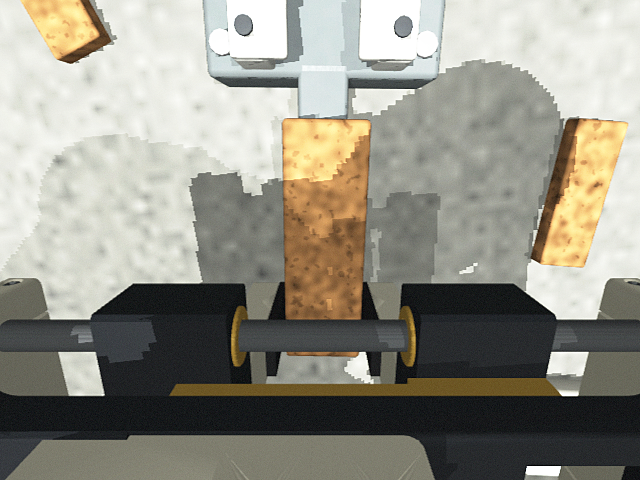

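The block is free: in the wrist view its rear edge (row 119, cols 283–370) sits clear of the guides. I'll measure where it sits in the grip, then carry it.

Run:
```python
from wr import *
p,R,s=cur()
k=optics.calibration('wrist');M=k['mount']
def ww(u,v,z):
    d=R.apply(M[:3,:3]@np.array([(u-k['cx'])/k['fx'],(v-k['cy'])/k['fy'],1]));o=p+R.apply(M[:3,3]);return (o+d*(z-o[2])/d[2])
for u,v in [(283,119),(370,120),(286,355),(358,355)]:
    print(R.inv().apply(ww(u,v,.046)-p).round(4))
off=.030
print('lift');
t=J(-off,0,.30,PILE);print(t)
up=p.copy();up[2]=.30
plan(t,down(-np.pi/2-.09),18,up,R)
```

```text
[ 0.1656  0.0848 -0.0149]
[0.1656 0.0844 0.0196]
[ 0.1655 -0.0229 -0.0169]
[ 0.1655 -0.0228  0.0179]
lift
[ 0.53712142 -0.12630364  0.3       ]
18 {'tx': np.float64(-0.0), 'ty': np.float64(0.162), 'tz': np.float64(0.582), 'ax': np.float64(-0.007), 'ay': np.float64(-0.001), 'az': np.float64(-0.0)} max 0.582 end [ 0.537  -0.1262  0.2999] err [-0.0001  0.0001 -0.0001] rmin 0.507
```

Call:
play_rows --newtons 40 --steps '[{"gripper":0.3,"tx":-0.4,"ty":0,"tz":0,"ax":0,"ay":0,"az":0},{"gripper":0.3,"tx":-0.7,"ty":0,"tz":0,"ax":0,"ay":0,"az":0},{"gripper":0.3,"tx":-0.8,"ty":0,"tz":0,"ax":0,"ay":0,"az":0},{"gripper":0.3,"tx":-0.8,"ty":0,"tz":0,"ax":0,"ay":0,"az":0},{"gripper":0.3,"tx":-0.6,"ty":0,"tz":0,"ax":0,"ay":0,"az":0},{"gripper":0.3,"tx":-0.2,"ty":0.1,"tz":0.2,"ax":0,"ay":0,"az":0}]'

```text
t: 15.02
eef_pos: [0.4933, 0.1367, 0.3017]
ee_rot: [2.291, 1.564, 0.617]
force: [0.5, -0.1, -1.0]
width: 0.0355
```

Call:
play_rows --newtons 40 --steps '[{"gripper":0.3,"tx":0,"ty":0.16,"tz":0.4,"ax":-0.007,"ay":0,"az":0},{"gripper":0.3,"tx":0,"ty":0.16,"tz":0.58,"ax":-0.007,"ay":0,"az":0},{"gripper":0.3,"tx":0,"ty":0.16,"tz":0.58,"ax":-0.007,"ay":0,"az":0},{"gripper":0.3,"tx":0,"ty":0.16,"tz":0.58,"ax":-0.007,"ay":0,"az":0},{"gripper":0.3,"tx":0,"ty":0.16,"tz":0.58,"ax":-0.007,"ay":0,"az":0},{"gripper":0.3,"tx":0,"ty":0.16,"tz":0.58,"ax":-0.007,"ay":0,"az":0},{"gripper":0.3,"tx":0,"ty":0.16,"tz":0.58,"ax":-0.007,"ay":0,"az":0},{"gripper":0.3,"tx":0,"ty":0.16,"tz":0.58,"ax":-0.007,"ay":0,"az":0},{"gripper":0.3,"tx":0,"ty":0.16,"tz":0.58,"ax":-0.007,"ay":0,"az":0},{"gripper":0.3,"tx":0,"ty":0.16,"tz":0.58,"ax":-0.007,"ay":0,"az":0},{"gripper":0.3,"tx":0,"ty":0.16,"tz":0.58,"ax":-0.007,"ay":0,"az":0},{"gripper":0.3,"tx":0,"ty":0.16,"tz":0.58,"ax":-0.007,"ay":0,"az":0},{"gripper":0.3,"tx":0,"ty":0.16,"tz":0.58,"ax":-0.007,"ay":0,"az":0},{"gripper":0.3,"tx":0,"ty":0.16,"tz":0.58,"ax":-0.007,"ay":0,"az":0},{"gripper":0.3,"tx":0,"ty":0.16,"tz":0.58,"ax":-0.007,"ay":0,"az":0},{"gripper":0.3,"tx":0,"ty":0.16,"tz":0.58,"ax":-0.007,"ay":0,"az":0},{"gripper":0.3,"tx":0,"ty":0.16,"tz":0.58,"ax":-0.007,"ay":0,"az":0},{"gripper":0.3,"tx":0,"ty":0.1,"tz":0.4,"ax":-0.007,"ay":0,"az":0},{"gripper":0.3,"tx":0,"ty":0,"tz":0,"ax":0,"ay":0,"az":0},{"gripper":0.3,"tx":0,"ty":0,"tz":0,"ax":0,"ay":0,"az":0}]'

```text
t: 16.68
eef_pos: [0.5377, -0.1224, 0.2977]
ee_rot: [2.889, 1.569, 1.225]
force: [-0.7, -0.3, -0.7]
width: 0.0354
```

Run:
```python
from wr import *
p,R,s=cur();print(s['t'],p,s['force'],s['moment'],s['width'],R.as_matrix().round(3))
save('wrist8',optics.grab_frame('wrist'));im=optics.grab_frame('top');save('top8',cv2.resize(im[150:330,180:420],None,fx=3,fy=3,interpolation=cv2.INTER_CUBIC))
plan(J(-.031,0,.25,PILE),down(-np.pi/2-.09),4)
```

```text
16.6833 [ 0.53768952 -0.12235789  0.29766467] [-0.69761347 -0.33239521 -0.7136181 ] [-0.05538561  0.22546277 -0.01237975] 0.03538876072423454 [[ 0.001  0.996 -0.093]
 [ 0.002 -0.093 -0.996]
 [-1.     0.001 -0.002]]
4 {'tx': np.float64(0.482), 'ty': np.float64(-0.013), 'tz': np.float64(0.05), 'ax': np.float64(-0.003), 'ay': np.float64(-0.006), 'az': np.float64(-0.003)} max 0.482 end [ 0.5361 -0.1262  0.25  ] err [-0. -0. -0.] rmin 0.551
```

View pics/wrist8.png

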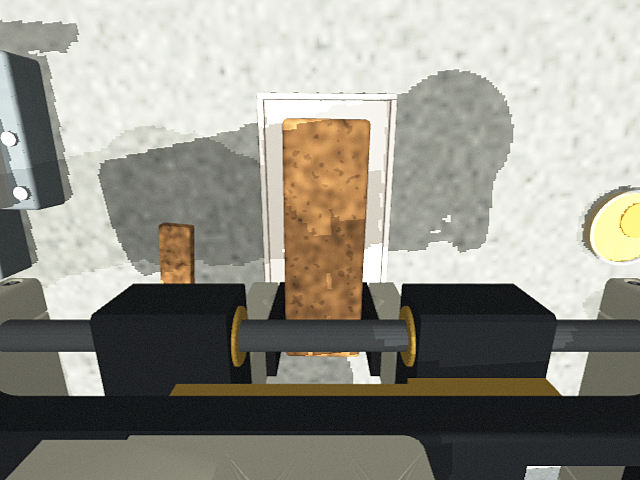

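View pics/top8.png

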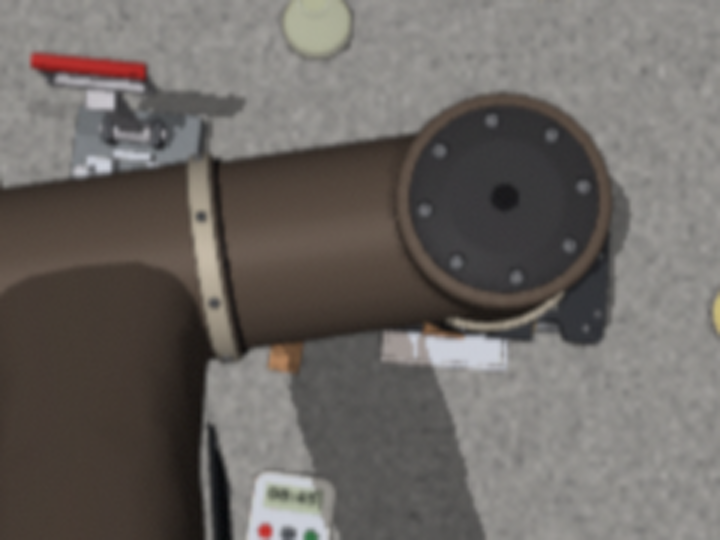

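The wrist view shows the held block parallel to the tray and covering the pile, with the tray centre (col 327) within a few mm of the block's. Lowering to just above the pile.

Call:
play_rows --newtons 40 --steps '[{"gripper":0.3,"tx":0.48,"ty":-0.01,"tz":0.03,"ax":0,"ay":-0.006,"az":0},{"gripper":0.3,"tx":0.48,"ty":-0.01,"tz":0.03,"ax":0,"ay":-0.006,"az":0},{"gripper":0.3,"tx":0.48,"ty":-0.01,"tz":0.03,"ax":0,"ay":-0.006,"az":0},{"gripper":0.3,"tx":0.3,"ty":-0.01,"tz":0.03,"ax":0,"ay":-0.006,"az":0},{"gripper":0.3,"tx":0,"ty":0,"tz":0,"ax":0,"ay":0,"az":0},{"gripper":0.3,"tx":0,"ty":0,"tz":0,"ax":0,"ay":0,"az":0}]'

```text
t: 17.28
eef_pos: [0.5369, -0.124, 0.2551]
ee_rot: [1.311, 1.569, -0.35]
force: [0.7, -0.6, -1.0]
width: 0.0355
```

Run:
```python
from wr import *
p,R,s=cur();print(s['t'],p,s['force'],s['moment'],s['width'])
save('wrist9',optics.grab_frame('wrist'));im=optics.grab_frame('scene');save('scene9',cv2.resize(im[170:350,190:420],None,fx=3,fy=3,interpolation=cv2.INTER_CUBIC))
```

```text
17.2833 [ 0.53694676 -0.12395718  0.25511163] [ 0.74224002 -0.56238027 -0.97627988] [-0.02718739  0.16350969 -0.00967237] 0.03547527771125327
```

View pics/wrist9.png

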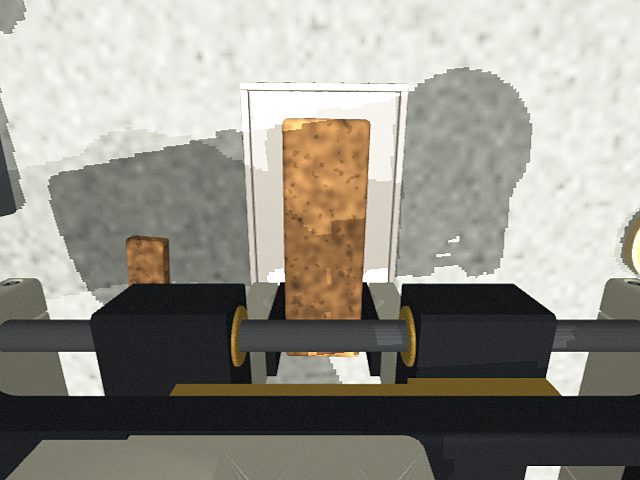

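View pics/scene9.png

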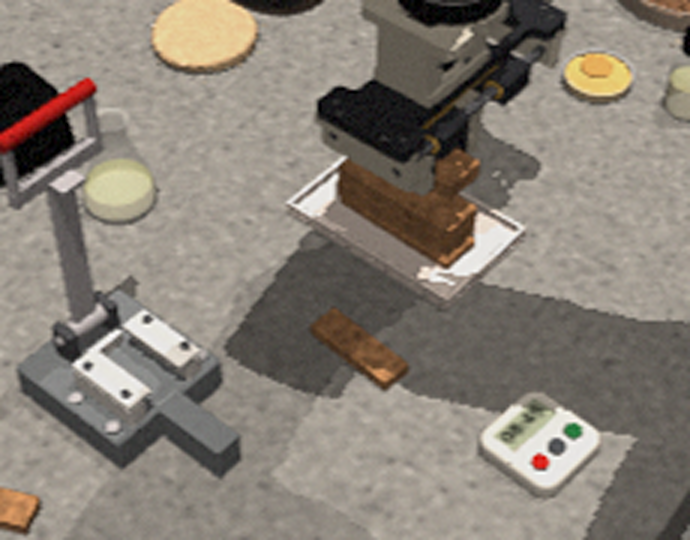

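Run:
```python
from wr import *
p,R,s=cur()
k=optics.calibration('wrist');M=k['mount']
def ww(u,v,z):
    d=R.apply(M[:3,:3]@np.array([(u-k['cx'])/k['fx'],(v-k['cy'])/k['fy'],1]));o=p+R.apply(M[:3,3]);return R.inv().apply(o+d*(z-o[2])/d[2]-p).round(4)
for u,v in [(241,84),(407,84)]: print('tray',ww(u,v,.012))
bz=p[2]-.182+.016
for u,v in [(283,119),(370,120)]: print('block',ww(u,v,bz))
print('need block center', R.inv().apply(J(0,0,0,PILE)-p)[1:])
```

```text
tray [ 0.2442  0.1093 -0.048 ]
tray [0.2443 0.1093 0.0509]
block [ 0.1663  0.0848 -0.015 ]
block [0.1663 0.0845 0.0197]
need block center [0.02913472 0.00222563]
```

Tray centre (0.029, 0.0015) and block centre (0.030, 0.002) agree to about 1 mm in the tool frame. Lowering slowly.

Call:
play_rows --newtons 40 --steps '[{"gripper":0.3,"tx":0.3,"ty":0,"tz":0,"ax":0,"ay":0,"az":0},{"gripper":0.3,"tx":0.3,"ty":0,"tz":0,"ax":0,"ay":0,"az":0},{"gripper":0.3,"tx":0.2,"ty":0,"tz":0,"ax":0,"ay":0,"az":0},{"gripper":0.3,"tx":0.1,"ty":0,"tz":0,"ax":0,"ay":0,"az":0},{"gripper":0.3,"tx":0,"ty":0,"tz":0,"ax":0,"ay":0,"az":0},{"gripper":0.3,"tx":0,"ty":0,"tz":0,"ax":0,"ay":0,"az":0}]'

```text
t: 17.88
eef_pos: [0.537, -0.1243, 0.2324]
ee_rot: [1.356, 1.569, -0.306]
force: [0.3, -0.4, 0.3]
width: 0.0353
```

Call:
play_rows --newtons 40 --steps '[{"gripper":0.3,"tx":0.06,"ty":0,"tz":0,"ax":0,"ay":0,"az":0},{"gripper":0.3,"tx":0.06,"ty":0,"tz":0,"ax":0,"ay":0,"az":0},{"gripper":0.3,"tx":0.06,"ty":0,"tz":0,"ax":0,"ay":0,"az":0},{"gripper":0.3,"tx":0,"ty":0,"tz":0,"ax":0,"ay":0,"az":0}]'

```text
t: 18.22
eef_pos: [0.5369, -0.1243, 0.228]
ee_rot: [1.5, 1.569, -0.161]
force: [0.2, -0.0, -0.9]
width: 0.0358
```

Call:
play_rows --newtons 40 --steps '[{"gripper":0.3,"tx":0.05,"ty":0,"tz":0,"ax":0,"ay":0,"az":0},{"gripper":0.3,"tx":0.04,"ty":0,"tz":0,"ax":0,"ay":0,"az":0},{"gripper":0.3,"tx":0,"ty":0,"tz":0,"ax":0,"ay":0,"az":0}]'

```text
t: 18.47
eef_pos: [0.5369, -0.1243, 0.2258]
ee_rot: [1.493, 1.569, -0.169]
force: [0.5, -0.1, -1.3]
width: 0.0354
```

Call:
play_rows --newtons 40 --steps '[{"gripper":0.3,"tx":0.05,"ty":0,"tz":0,"ax":0,"ay":0,"az":0},{"gripper":0.3,"tx":0.03,"ty":0,"tz":0,"ax":0,"ay":0,"az":0},{"gripper":0.3,"tx":0,"ty":0,"tz":0,"ax":0,"ay":0,"az":0}]'

```text
t: 18.72
eef_pos: [0.537, -0.1243, 0.2251]
ee_rot: [1.447, 1.568, -0.214]
force: [-3.4, 1.3, 10.8]
width: 0.0358
```

Call:
play_rows --newtons 40 --steps '[{"gripper":0.3,"tx":0.05,"ty":0,"tz":0,"ax":0,"ay":0,"az":0},{"gripper":0.3,"tx":0,"ty":0,"tz":0,"ax":0,"ay":0,"az":0},{"gripper":0.3,"tx":0,"ty":0,"tz":0,"ax":0,"ay":0,"az":0}]'

```text
t: 18.97
eef_pos: [0.537, -0.1243, 0.2251]
ee_rot: [1.454, 1.567, -0.206]
force: [-9.3, 4.2, 23.4]
width: 0.0354
```

Touchdown at TCP z 0.2251 (pile top about 0.043), contact clear. I'll ease off slightly and then let go.

Call:
play_rows --newtons 20 --steps '[{"gripper":0.3,"tx":-0.06,"ty":0,"tz":0,"ax":0,"ay":0,"az":0},{"gripper":0.3,"tx":0,"ty":0,"tz":0,"ax":0,"ay":0,"az":0},{"gripper":0.3,"tx":0,"ty":0,"tz":0,"ax":0,"ay":0,"az":0}]'

```text
t: 19.22
eef_pos: [0.5372, -0.1242, 0.225]
ee_rot: [1.516, 1.567, -0.146]
force: [-3.6, 1.7, 11.0]
width: 0.0357
```

Call:
play_rows --newtons 20 --steps '[{"gripper":0.46,"tx":0,"ty":0,"tz":0,"ax":0,"ay":0,"az":0},{"gripper":0.52,"tx":0,"ty":0,"tz":0,"ax":0,"ay":0,"az":0},{"gripper":0.55,"tx":0,"ty":0,"tz":0,"ax":0,"ay":0,"az":0},{"gripper":0.58,"tx":0,"ty":0,"tz":0,"ax":0,"ay":0,"az":0},{"gripper":0.58,"tx":-0.1,"ty":0,"tz":0,"ax":0,"ay":0,"az":0},{"gripper":0.58,"tx":-0.3,"ty":0,"tz":0,"ax":0,"ay":0,"az":0},{"gripper":0.58,"tx":-0.6,"ty":0,"tz":0,"ax":0,"ay":0,"az":0},{"gripper":0.58,"tx":-0.9,"ty":0,"tz":0,"ax":0,"ay":0,"az":0},{"gripper":0.58,"tx":-1.0,"ty":0,"tz":0,"ax":0,"ay":0,"az":0},{"gripper":0.58,"tx":-1.0,"ty":0,"tz":0,"ax":0,"ay":0,"az":0},{"gripper":0.58,"tx":-1.0,"ty":0,"tz":0,"ax":0,"ay":0,"az":0},{"gripper":0.58,"tx":-0.6,"ty":0,"tz":0,"ax":0,"ay":0,"az":0},{"gripper":0.58,"tx":0,"ty":0,"tz":0,"ax":0,"ay":0,"az":0},{"gripper":0.58,"tx":0,"ty":0,"tz":0,"ax":0,"ay":0,"az":0}]'

```text
t: 20.38
eef_pos: [0.5367, -0.1242, 0.3631]
ee_rot: [1.67, 1.566, 0.009]
force: [0.0, -0.1, -1.1]
width: 0.0505
```

Run:
```python
from wr import *
p,R,s=cur();print(s['t'],p,s['force'],s['width'])
save('wrist10',optics.grab_frame('wrist'));im=optics.grab_frame('scene');save('scene10',cv2.resize(im[130:350,170:420],None,fx=2.7,fy=2.7,interpolation=cv2.INTER_CUBIC))
```

```text
20.3833 [ 0.53669853 -0.12423455  0.36313165] [ 0.00108281 -0.13320075 -1.05961174] 0.050549076211970474
```

View pics/wrist10.png

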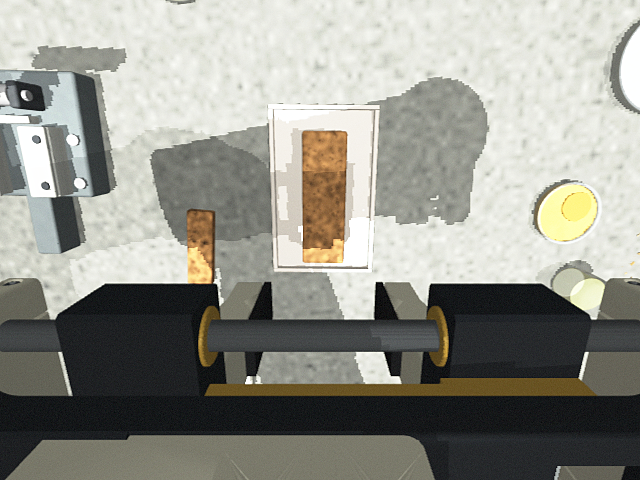

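View pics/scene10.png

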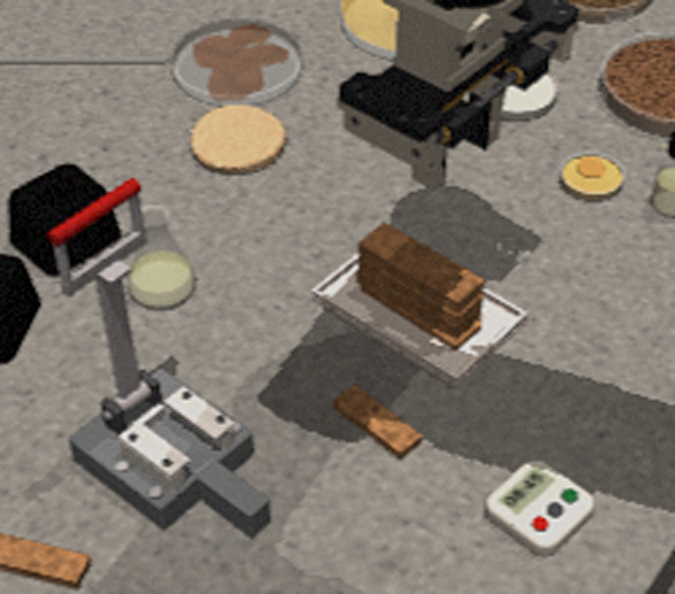

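The block lies flat and square on the pile (wrist view cols 302–347, tray 270–379). The bar is still upright, and the flask and timer have not moved. Handing in.

Run:
```python
from wr import *
p,R,s=cur();k=optics.calibration('wrist');M=k['mount']
def ww(u,v,z):
    d=R.apply(M[:3,:3]@np.array([(u-k['cx'])/k['fx'],(v-k['cy'])/k['fy'],1]));o=p+R.apply(M[:3,3]);return (o+d*(z-o[2])/d[2])
print(np.mean([ww(*q,.059) for q in [(302,131),(347,131),(344,263),(303,263)]],0),np.mean([ww(*q,.012) for q in [(268,104),(379,104),(372,271),(274,271)]],0))
print(job_done())
```

```text
[ 0.56654955 -0.12873597  0.059     ] [ 0.56619211 -0.12808529  0.012     ]
the job is handed in; nothing more can be done
None
```

The job is handed in. I swung the bar upright by its red handle, slid the block 76 mm straight out of the guide, and lowered it onto the pile. I let go only after touchdown, at about 20 s on the robot's clock; `job_done()` gave no verdict.

**Placing:** In the last wrist image the block's centre was within about 1 mm of the tray's centre, and its long side looked parallel to the tray's. It appears flat on the pile. The steady touchdown force I read was at most about 23 N, and I eased it to 11 N before opening the fingers.

**Bar and surroundings:** In the last pictures the bar was still upright, and the flask and timer looked unmoved. The small bottle is partly cut off in those pictures, but the arm never went near it. The gripper had risen clear and was touching nothing.

**Disagreements:**
- **Jig position:** the camera estimates differed by about 3 mm along x. This caused a brief pull of about 35 N on the handle partway through the swing, which I corrected.
- **Pile height:** the cameras gave about 40 mm, while touchdown showed about 43 mm.
- **Rejected moves:** my first two move calls were refused for missing fields, and nothing moved.

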